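# Proof-pull three clipped handles and reject the one that lets go

### The job

Prove the three yellow handles on their blue pull-test stands: pull each straight up with about 18 N, so that its orange peak pointer ends in the green band and never above it, hold the pull for a second, then let the handle back down and release it. One of the three will let go of its clips before that: stand this one upright on the floor of the red tray, and leave the two that hold on their stands. Move the pointers only by pulling the handles, not with the fingers, and leave the bottles, the beaker and the jar standing where they are.

Things in the scene. Friction and masses are not known exactly. Their poses are not given: they have to be found in the camera images.
- handle_a: Yellow bridge handle, 150 g. Origin: centre of the underside of its foot plate (38 x 110 mm in x, y, 8 thick), 34 mm above the bench at the start. Grip bar along y, 14 mm thick, axis 52 mm above the origin, legs at y = -42 and 42 mm. All three look alike, clipped to sprung stands fixed on the bench: two hold, one lets go at 6 to 10 N and is then loose.
- grip_a (a point): Middle of handle_a's grip bar, on its axis, 86 mm above the bench at the start; axes as the handle's. The stand below has a base of 76 x 150 x 10 mm (x, y, z); the clips reach 43 mm above the bench; a scale post 62 mm high stands at y = 67 mm.
- pull_a (a joint): How far the sprung carriage under handle_a is drawn straight up (m): 0 at rest, stop at 0.020. It leaves 0 at about 4.5 N and then takes 1.5 N per mm, so 18 N is about 9 mm; the spring draws it home when the pull is relaxed.
- peak_a (a joint): Height of the orange peak pointer of handle_a's stand (m): 0 at the start; the carriage pushes it up and it stays at the highest pull reached. The green band on the white scale behind it is 6 to 12 mm (13.5 to 22.5 N), its middle 18 N.
- pointer_a: That orange pointer as a part, 9 x 15 x 4 mm, 13 mm to the -x side of the scale post's middle, its underside (origin) 32 mm above the bench at the start.
- handle_b: Yellow bridge handle, 150 g. Origin: centre of the underside of its foot plate (38 x 110 mm in x, y, 8 thick), 34 mm above the bench at the start. Grip bar along y, 14 mm thick, axis 52 mm above the origin, legs at y = -42 and 42 mm. All three look alike, clipped to sprung stands fixed on the bench: two hold, one lets go at 6 to 10 N and is then loose.
- grip_b (a point): Middle of handle_b's grip bar, on its axis, 86 mm above the bench at the start; axes as the handle's. The stand below has a base of 76 x 150 x 10 mm (x, y, z); the clips reach 43 mm above the bench; a scale post 62 mm high stands at y = 67 mm.
- pull_b (a joint): How far the sprung carriage under handle_b is drawn straight up (m): 0 at rest, stop at 0.020. It leaves 0 at about 4.5 N and then takes 1.5 N per mm, so 18 N is about 9 mm; the spring draws it home when the pull is relaxed.
- peak_b (a joint): Height of the orange peak pointer of handle_b's stand (m): 0 at the start; the carriage pushes it up and it stays at the highest pull reached. The green band on the white scale behind it is 6 to 12 mm (13.5 to 22.5 N), its middle 18 N.
- pointer_b: That orange pointer as a part, 9 x 15 x 4 mm, 13 mm to the -x side of the scale post's middle, its underside (origin) 32 mm above the bench at the start.
- handle_c: Yellow bridge handle, 150 g. Origin: centre of the underside of its foot plate (38 x 110 mm in x, y, 8 thick), 34 mm above the bench at the start. Grip bar along y, 14 mm thick, axis 52 mm above the origin, legs at y = -42 and 42 mm. All three look alike, clipped to sprung stands fixed on the bench: two hold, one lets go at 6 to 10 N and is then loose.
- grip_c (a point): Middle of handle_c's grip bar, on its axis, 86 mm above the bench at the start; axes as the handle's. The stand below has a base of 76 x 150 x 10 mm (x, y, z); the clips reach 43 mm above the bench; a scale post 62 mm high stands at y = 67 mm.
- pull_c (a joint): How far the sprung carriage under handle_c is drawn straight up (m): 0 at rest, stop at 0.020. It leaves 0 at about 4.5 N and then takes 1.5 N per mm, so 18 N is about 9 mm; the spring draws it home when the pull is relaxed.
- peak_c (a joint): Height of the orange peak pointer of handle_c's stand (m): 0 at the start; the carriage pushes it up and it stays at the highest pull reached. The green band on the white scale behind it is 6 to 12 mm (13.5 to 22.5 N), its middle 18 N.
- pointer_c: That orange pointer as a part, 9 x 15 x 4 mm, 13 mm to the -x side of the scale post's middle, its underside (origin) 32 mm above the bench at the start.
- tray: Red open tray fixed on the bench, 130 (x) x 160 (y) x 28 mm high, walls and floor 4 to 5 mm thick. Origin: centre of its underside; z up.
- oxide: Bystander: white bottle with a black cap, 48 mm across, 100 high, standing loose. Origin: centre of its underside.
- lube: Bystander: white bottle with a blue cap, 52 mm across, 130 high, standing loose. Origin: centre of its underside.
- beaker: Bystander: clear beaker, 52 mm across, 66 high, standing loose. Origin: centre of its underside.
- paste_jar0: Bystander: white jar with a blue lid, 47 mm across, 36 high, standing loose. Origin: centre of its underside.
Mind the look-alikes: they are no part of the job. Leave any brown look-alike of the part that bears handle_a alone.

How it is judged:
By the outcome, as a careful person would: the job done as asked, in the order asked, and still so for the second after the job is handed in, with the robot touching nothing.
It also fails if it takes over 72 s, if anything falls off the work surface, if the arm or the gripper's body presses on something with over 40 N, if the wrist force passes 120 N, or if a joint passes its speed limit or range.

### The arm

A 6-joint arm with a two-finger parallel gripper is mounted at the origin on a cart in front of the work surface, level with it; the furniture and walls round the work are solid. World frame = base frame: x ahead of the robot, y to its left, z up, the work surface at z = 0. Lengths are in m, angles in rad, forces in N, time in s.
With the tool pointing down it reaches from about 0.275 to 0.75 m from the base axis. Payload 10.2 kg.
Tool frame: the origin (TCP) lies on the front face of the gripper's body, between the roots of the fingers; the fingertips stand 73 mm ahead of it and the grasp point (between the pads) lies 54 mm ahead of it; y points along the fingers, x is the direction in which the jaws open and shut, and the axes are right-handed (so a half turn about y gives the same grasp; the last joint's range is limited). The gripper opens to 85 mm and grips with 20 to 120 N. Pads are 22 mm wide; open, the fingers measure 114 mm over their backs; the gripper's body (76 mm by 85 mm) begins 54 mm behind the grasp point. The pads swing forward as they close: fully open they stand 13 mm farther back than shut.
Start: joints at [-1.562, 0.313, 1.498, -0, 1.331, -0.223], TCP at [0.121, -0.511, 0.304] pointing down, gripper open.
Joint ranges: [-2.94, 2.94], [-0.97, 2.17], [0.19, 2.56], [-1.23, 4.37], [0.02, 3.11], [-2.88, 2.88]. Speed limits (rad/s): [2.39, 2.39, 3.01, 3.14, 3.14, 3.14].

### API

Orientations are given as a rotation vector (axis times angle).
In Python, from cell import env gives the robot as it stands.
- The arm moves only by the tool apply_moves, never from a script. Its argument "deltas" is a list of rows, each a list of 3 entries, a list of its own where there are three numbers: the shift along the tool's x, y, z in mm, then the turn about the tool's y in units of 8 degrees (1.0 is 8 degrees), then the opening, from -1 (shut) to 1 (fully open). A call has 1 to 8 rows; each row is the pose to reach, as a shift and turn from the pose commanded when the call began, along the tool's axes at that moment; what a row does not reach only later rows make up. A row lasts 1/10 s, in which the tool goes at most 50 mm and 8.59 degrees, less where a joint would pass 70% of its speed; a pose out of reach is approached as far as the arm can. A call with a gripper value outside its range is refused whole. The fingers move at their own pace and stop on an object; "squeeze" is the grip in N (left out, the last holds). Time passes only in rows, so rows that repeat a pose let the fingers close. It gives the time, the measured TCP pose, the force and the opening at its end, in the units of the state.
- env.sense(): the state, without advancing time (a new reading comes with each control period).
- env.grab_frame(name): name is "side" or "top"; returns the picture (480x640x3 uint8, red, green, blue); there is no depth.
- env.calibration(name): a dict with "fov_y" (degrees; the focal length in pixels is half the picture's height over the tangent of half this angle, whatever the lens; pixels are square), "cx", "cy" (the principal point, pixels), "dist_coeffs" ([k1, k2, p1, p2, k3] as OpenCV has them; the pictures are not rectified), "xyz" and "attitude" of the camera in the world. Camera axes: x right, y down, z forward; pixel columns grow to the right and rows downward; lengths in m; the calibration is good to about 2 mm. A picture is of the moment at which its call begins. calibration takes no time and is no camera call.
- env.sign_off(): hands the job in, once; it reports no verdict.
Trained networks look in the newest picture that a camera, given by its name, has taken for a name from the list of things; names that differ only in an ending like _2 or _b are one class to them, and where a whole thing is asked for, a point or a joint stands for the part that bears it (a point fixed in the world has none). Each returns a list of dicts, best first, with "p" (0 to 1); they miss things now and then, are a little off and sometimes report something else, mostly with a low value. They report only what shows in the picture. A call takes as long as a camera call. They do not tell look-alikes from the thing itself.
- env.cut_out(camera, label): "pixels" (480x640 bool, what is visible of it) and "bbox" ([left, top, right, bottom] in pixels, round what is visible of it).
- env.spot_point(camera, label): "centre" ([row, column] in pixels: a listed point, or the origin of a listed thing).
The state is a dict: "t": time; "joint_pos": joint angles; "joint_velocities": joint speeds; "tau": joint torques, N m; "position": TCP position; "ee_rot": TCP orientation; "force": force on the tool from outside, world axes, zero at the start; "ft_torque": the same for the moment, N m; "grip_width": finger opening in m.
Only numpy, scipy, OpenCV 4.12 (cv2) and the standard library are available. Lean on these libraries where they do the work, as an engineer would, in place of code of your own. Each camera call takes 0.05 s, during which the arm holds its last target.

## Working session

There is one attempt and no reset: what is moved stays moved. The work goes in short steps, Python scripts to look and compute and a tool call to move; the robot and the scene stay as the last step left them, time stands still between calls to the robot, and variables do not carry over. Pictures are saved under pics/ and viewed, and the job is handed in when it is done.

Besides the shell and the picture viewer there is one more tool, called after "Emit:" as name(argument=value, ...), one argument or row to a line, values as JSON. apply_moves: Moves the arm, as the interface text tells. Its arguments: {"type":"object","properties":{"deltas":{"type":"array"},"squeeze":{"type":"number"}},"required":["deltas"]}

```bash
ls; mkdir -p pics; python3 - <<'E'
from cell import env
import cv2
for n in("side","top"):
    f=env.grab_frame(n); cv2.imwrite(f"pics/{n}0.png",f[:,:,::-1]); print(n,env.calibration(n))
s=env.sense()
for k in s: print(k,s[k])
E
```

```text
pics
side {'fov_y': 52.021580241880194, 'cx': 320.3744712944716, 'cy': 240.21517842881462, 'dist_coeffs': array([-0.04287223,  0.        ,  0.        ,  0.        ,  0.        ]), 'xyz': array([0.56104096, 0.82680343, 0.8624215 ]), 'attitude': array([ 0.01262271,  2.84648331, -1.28812968])}
top {'fov_y': 53.8434222340603, 'cx': 326.3588167848105, 'cy': 237.22031247090374, 'dist_coeffs': array([-0.12247428,  0.        ,  0.        ,  0.        ,  0.        ]), 'xyz': array([ 0.49584458, -0.02395896,  1.19228648]), 'attitude': array([-2.16668717,  2.20483034, -0.12036144])}
t 0.1
joint_pos [-1.56243029e+00  3.13366220e-01  1.49833772e+00 -2.16704878e-05
  1.33100927e+00 -2.23389406e-01]
joint_velocities [-1.00490137e-04 -9.19808214e-04 -2.20159362e-03  3.40684314e-05
 -4.72005290e-04  8.87278305e-04]
tau [ 2.28722318e-03 -4.12903225e+01 -2.60143125e+01 -2.05481047e-04
  3.01262124e-03 -5.80468708e-06]
position [ 0.12057384 -0.51081707  0.30341531]
ee_rot [-1.30906596  1.03725492 -1.03605366]
force [ 0.00234053 -0.31367268 -0.50107508]
ft_torque [ 0.01606399 -0.00990556 -0.00953937]
grip_width 0.08574167106406108
```

View pics/side0.png

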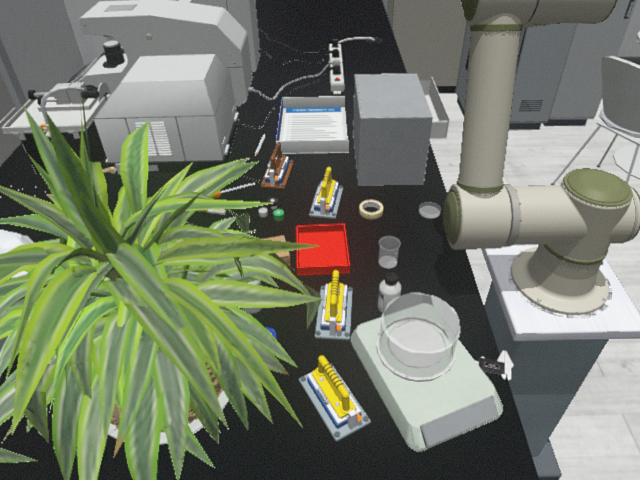

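View pics/top0.png

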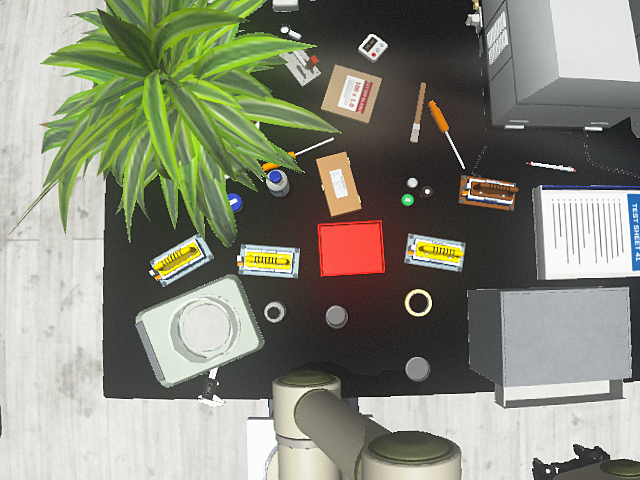

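```bash
cat > h.py <<'E'
from cell import env
import numpy as np, cv2
from scipy.spatial.transform import Rotation as R
def cal(n):
    c=env.calibration(n); f=240/np.tan(np.radians(c['fov_y'])/2)
    K=np.array([[f,0,c['cx']],[0,f,c['cy']],[0,0,1]]); return K,np.array(c['dist_coeffs']),np.array(c['xyz']),R.from_rotvec(c['attitude']).as_matrix()
def ray(n,rc):
    K,d,o,M=cal(n); p=cv2.undistortPoints(np.array([[[rc[1],rc[0]]]],float),K,d)[0,0]
    return o,M@np.array([p[0],p[1],1.])
def at(n,rc,z):
    o,v=ray(n,rc); return o+v*(z-o[2])/v[2]
def proj(n,P):
    K,d,o,M=cal(n); P=np.atleast_2d(P); q=(P-o)@M
    return cv2.projectPoints(q.reshape(-1,1,3),np.zeros(3),np.zeros(3),K,d)[0].reshape(-1,2)
def save(n,name,box=None,s=1,im=None):
    f=env.grab_frame(n) if im is None else im
    if box: f=f[box[1]:box[3],box[0]:box[2]]
    if s!=1: f=cv2.resize(f,None,fx=s,fy=s,interpolation=cv2.INTER_CUBIC)
    cv2.imwrite(name,f[:,:,::-1])
E
python3 - <<'E'
from h import *
H={'grip_a':.086,'handle_a':.034,'pointer_a':.032,'tray':0,'oxide':0,'lube':0,'beaker':0,'paste_jar0':0}
for n in("top","side"):
    env.grab_frame(n)
    for l,z in H.items():
        for d in env.spot_point(n,l)[:6]:
            print(n,l,round(d['p'],2),np.round(d['centre'],1),np.round(at(n,d['centre'],z),4))
f=env.grab_frame("top"); save("top","pics/t1.png",(130,210,530,310),2,f)
E
```

```text
top grip_a 0.88 [247.9 442.5] [ 0.5643 -0.3237  0.086 ]
top grip_a 0.75 [260.6 263.5] [0.5419 0.0999 0.086 ]
top grip_a 0.62 [258.2 172.1] [0.5507 0.3164 0.086 ]
top grip_a 0.56 [187.9 498.5] [ 0.708  -0.4697  0.086 ]
top grip_a 0.2 [204.  234.4] [0.6769 0.1682 0.086 ]
top handle_a 0.85 [260.  175.8] [0.5487 0.3231 0.034 ]
top handle_a 0.73 [253.1 436.8] [ 0.5549 -0.3228  0.034 ]
top handle_a 0.71 [260.7 266.3] [0.5437 0.0988 0.034 ]
top handle_a 0.64 [191.7 491.3] [ 0.7082 -0.471   0.034 ]
top pointer_a 0.6 [277.  154.9] [0.5075 0.3763 0.032 ]
top pointer_a 0.57 [252.4 409.3] [ 0.558  -0.2541  0.032 ]
top pointer_a 0.56 [262.8 242.4] [0.5395 0.1579 0.032 ]
top pointer_a 0.49 [193.3 466.3] [ 0.7049 -0.4058  0.032 ]
top tray 0.67 [249.  350.9] [ 0.571  -0.1117  0.    ]
top oxide 0.85 [312.2 273.3] [0.4158 0.0862 0.    ]
top oxide 0.37 [277.4 158.7] [0.5067 0.3774 0.    ]
top beaker 0.85 [315.6 332.9] [ 0.4046 -0.0629  0.    ]
top paste_jar0 0.48 [203.2 236.2] [0.693  0.1785 0.    ]
side grip_a 0.82 [374.  334.6] [0.5496 0.3144 0.086 ]
side grip_a 0.67 [149.7 274.7] [ 0.7145 -0.4774  0.086 ]
side grip_a 0.61 [291.6 337. ] [0.5401 0.1101 0.086 ]
side handle_a 0.95 [167.9 272.9] [ 0.7227 -0.4569  0.034 ]
side handle_a 0.94 [394.5 334.4] [0.5502 0.3251 0.034 ]
side handle_a 0.74 [193.7 326.1] [ 0.5601 -0.3174  0.034 ]
side pointer_a 0.61 [415.6 355.3] [0.5129 0.3677 0.032 ]
side pointer_a 0.47 [327.8 337.5] [0.5402 0.1647 0.032 ]
side tray 0.69 [373.  332.8] [0.552  0.2553 0.    ]
side tray 0.68 [253.4 321. ] [ 0.5756 -0.1034  0.    ]
side oxide 0.75 [307.6 385.1] [0.4287 0.0825 0.    ]
side lube 0.43 [305.3 248.6] [ 0.7438  0.0703 -0.    ]
side paste_jar0 0.46 [344.8 268.3] [0.6892 0.1831 0.    ]
```

View pics/t1.png

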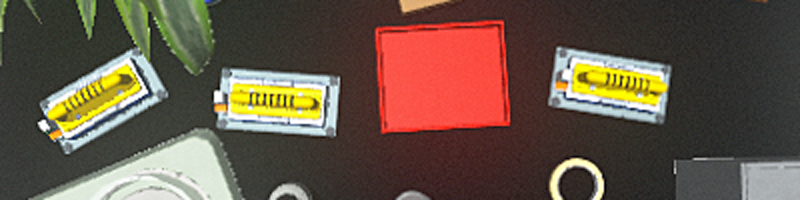

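```bash
cat >> h.py <<'E'
def box(cx,cy,cz,sx,sy,sz):
    return np.array([[cx+i*sx/2,cy+j*sy/2,cz+k*sz/2] for i in(-1,1) for j in(-1,1) for k in(-1,1)])
HB=[box(0,0,.052,.014,.098,.014),box(0,-.042,.03,.014,.014,.044),box(0,.042,.03,.014,.014,.044),box(0,0,.004,.038,.110,.008)]
TB=[box(0,0,.014,.130,.160,.028)]
def sil(n,boxes,p,S=4,z0=0,roi=None):
    c,s=np.cos(p[2]),np.sin(p[2]); Rm=np.array([[c,-s,0],[s,c,0],[0,0,1]])
    x0,y0,x1,y1=roi; m=np.zeros(((y1-y0)*S,(x1-x0)*S),np.uint8)
    for b in boxes:
        q=proj(n,b@Rm.T+[p[0],p[1],z0]); q=(q-[x0,y0]+.5)*S-.5
        cv2.fillConvexPoly(m,cv2.convexHull(np.round(q*16).astype(np.int32)),1,shift=4)
    return cv2.resize(m.astype(np.float32),None,fx=1/S,fy=1/S,interpolation=cv2.INTER_AREA)
def yellow(im):
    h=cv2.cvtColor(im,cv2.COLOR_RGB2HSV); return ((abs(h[...,0].astype(int)-27)<6)&(h[...,1]>150)&(h[...,2]>60)).astype(np.float32)
def red(im):
    h=cv2.cvtColor(im,cv2.COLOR_RGB2HSV); return (((h[...,0]<5)|(h[...,0]>175))&(h[...,1]>150)&(h[...,2]>100)).astype(np.float32)
from scipy.optimize import minimize
def fit(masks,boxes,p0,z0,pad=12):
    rois={}
    for n in masks:
        q=proj(n,np.vstack(boxes)+[p0[0],p0[1],z0]); a=np.floor(q.min(0)-pad).astype(int);b=np.ceil(q.max(0)+pad).astype(int)
        rois[n]=(a[0],a[1],b[0],b[1])
    def cost(v):
        c=0
        for n,m in masks.items():
            r=rois[n]; mm=m[r[1]:r[3],r[0]:r[2]]; s=sil(n,boxes,(v[0]/100,v[1]/100,v[2]/5),roi=r,z0=z0)
            c+=np.abs(mm-s).sum()/max(1,mm.sum())
        return c
    best=None
    for dy in(-.1,0,.1):
        v0=np.array([p0[0]*100,p0[1]*100,(p0[2]+dy)*5])
        r=minimize(cost,v0,method='Nelder-Mead',options=dict(initial_simplex=v0+np.vstack([np.zeros(3),np.eye(3)*.6]),xatol=.005,fatol=1e-4))
        if best is None or r.fun<best.fun: best=r
    v=best.x; return np.array([v[0]/100,v[1]/100,v[2]/5]),best.fun
E
python3 - <<'E'
from h import *
T=env.grab_frame("top");S=env.grab_frame("side")
print(env.sense()['t'])
for nm,p0 in dict(H1=(.55,.318,.55),H2=(.542,.1,0),H3=(.562,-.322,-.1)).items():
    for ms in ({'top':yellow(T)},{'side':yellow(S)},{'top':yellow(T),'side':yellow(S)}):
        print(nm,list(ms),*fit(ms,HB,p0,.034))
for ms in ({'top':red(T)},{'side':red(S)},{'top':red(T),'side':red(S)}):
    print('tray',list(ms),*fit(ms,TB,(.573,-.107,0),0))
E
```

```text
1.15
H1 ['top'] [0.55174858 0.31628181 0.52107686] 0.24711696803569794
H1 ['side'] [0.55373125 0.3166202  0.4487394 ] 0.22704899311065674Traceback (most recent call last):
  File "<stdin>", line 6, in <module>
  File "h.py", line 50, in fit
    r=minimize(cost,v0,method='Nelder-Mead',options=dict(initial_simplex=v0+np.vstack([np.zeros(3),np.eye(3)*.6]),xatol=.005,fatol=1e-4))
    res = _minimize_neldermead(fun, x0, args, callback, bounds=bounds,
                               **options)
    fxr = func(xr)
    fx = function(np.copy(x), *(wrapper_args + args))
  File "h.py", line 44, in cost
    r=rois[n]; mm=m[r[1]:r[3],r[0]:r[2]]; s=sil(n,boxes,(v[0]/100,v[1]/100,v[2]/5),roi=r,z0=z0)
                                            ~~~^^^^^^^^^^^^^^^^^^^^^^^^^^^^^^^^^^^^^^^^^^^^^^^^
  File "h.py", line 28, in sil
    q=proj(n,b@Rm.T+[p[0],p[1],z0]); q=(q-[x0,y0]+.5)*S-.5
  File "h.py", line 13, in proj
    K,d,o,M=cal(n); P=np.atleast_2d(P); q=(P-o)@M
            ~~~^^^
  File "h.py", line 5, in cal
    c=env.calibration(n); f=240/np.tan(np.radians(c['fov_y'])/2)
ValueError: time passes only in moves, steps and waits
```

```bash
sed -i 's/^def cal(n):/import functools\n@functools.lru_cache\ndef cal(n):/' h.py
python3 - <<'E'
from h import *
T=env.grab_frame("top");S=env.grab_frame("side")
print(env.sense()['t'])
for nm,p0 in dict(H1=(.55,.318,.55),H2=(.542,.1,0),H3=(.562,-.322,-.1)).items():
    for ms in ({'top':yellow(T)},{'side':yellow(S)},{'top':yellow(T),'side':yellow(S)}):
        p,c=fit(ms,HB,p0,.034); print(nm,list(ms),np.round(p,4),round(c,3))
for ms in ({'top':red(T)},{'side':red(S)},{'top':red(T),'side':red(S)}):
    p,c=fit(ms,TB,(.573,-.107,0),0); print('tray',list(ms),np.round(p,4),round(c,3))
E
```

```text
1.25
H1 ['top'] [0.5517 0.3174 0.5181] 0.268
H1 ['side'] [0.5541 0.3167 0.4457] 0.229
H1 ['top', 'side'] [0.5525 0.3166 0.4817] 0.528
H2 ['top'] [ 0.5444  0.0947 -0.093 ] 0.262
H2 ['side'] [ 0.5452  0.093  -0.0629] 0.301
H2 ['top', 'side'] [ 0.5453  0.0938 -0.0621] 0.573
H3 ['top'] [ 0.5585 -0.3236 -0.1809] 0.228
H3 ['side'] [ 0.5591 -0.3272 -0.1148] 0.435
H3 ['top', 'side'] [ 0.5584 -0.3251 -0.1457] 0.693
tray ['top'] [ 0.573  -0.1094  0.0434] 0.025
tray ['side'] [ 0.5737 -0.1099  0.0421] 0.09
tray ['top', 'side'] [ 0.5733 -0.1095  0.0378] 0.118
```

```bash
cat > ov.py <<'E'
from h import *
def overlay(im,n,poses,s=5):
    out=[]
    for p in poses:
        c,sn=np.cos(p[2]),np.sin(p[2]); Rm=np.array([[c,-sn,0],[sn,c,0],[0,0,1]])
        W=lambda b,z0=0: proj(n,np.array(b)@Rm.T+[p[0],p[1],z0])
        ctr=W([[0,0,.05]])[0].astype(int); x0,y0=ctr-[40,40]
        f=cv2.resize(im[y0:y0+80,x0:x0+80],None,fx=s,fy=s,interpolation=cv2.INTER_CUBIC)
        def poly(b,col):
            q=(W(b)-[x0,y0]+.5)*s-.5; cv2.polylines(f,[np.round(q).astype(np.int32)],True,col,1)
        poly([[-.038,-.075,.01],[.038,-.075,.01],[.038,.075,.01],[-.038,.075,.01]],(0,255,255))
        poly([[-.007,-.049,.093],[.007,-.049,.093],[.007,.049,.093],[-.007,.049,.093]],(255,0,255))
        poly([[-.019,-.055,.042],[.019,-.055,.042],[.019,.055,.042],[-.019,.055,.042]],(255,0,0))
        out.append(f)
    return np.hstack(out[:2]) if len(out)==2 else np.hstack(out)
E
python3 - <<'E'
from ov import *
P=[(.5525,.3166,.48),(.545,.0940,-.09),(.5585,-.325,-.165)]
for n in("top","side"):
    f=overlay(env.grab_frame(n),n,P,3); cv2.imwrite(f"pics/ov_{n}.png",f[:,:,::-1])
E
```

```text
(no output)
```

View pics/ov_top.png

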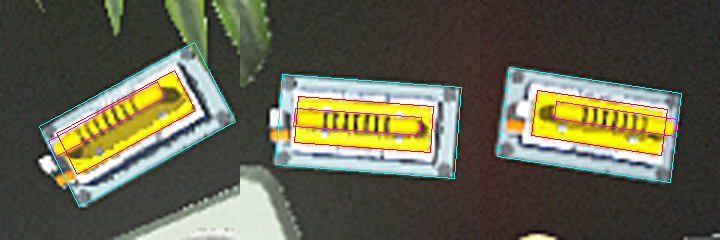

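View pics/ov_side.png

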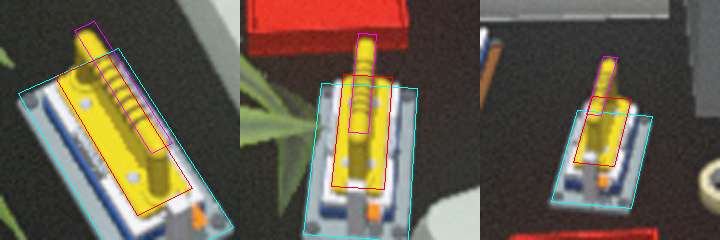

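```bash
python3 - <<'E'
from h import *
s=env.sense(); print(np.round(R.from_rotvec(s['ee_rot']).as_matrix(),4), np.degrees(s['ee_rot']))
def tri(a,b):
    o,v=ray('top',a);p,w=ray('side',b)
    k=np.linalg.lstsq(np.c_[v,-w],p-o,rcond=None)[0]; A=o+v*k[0];B=p+w*k[1]
    return np.round((A+B)/2,3),round(np.linalg.norm(A-B),3)
for nm,a,b in [('dish ctr',(325,203),(335,418)),('leaf tip H2',(242,232),(300,318)),('box corner',(290,468),(108,437)),
  ('box far top',(386,476),(82,430))]: print(nm,tri(a,b))
for b in((185,365),(183,428)): print('box base',at('side',b,0))
for t in((290,468),(386,476),(240,232)):
    for z in(0,.1,.2,.3): print(t,z,np.round(at('top',t,z),3))
f=env.grab_frame("side"); save("side","pics/s1.png",(280,60,520,260),3,f)
save("side","pics/s2.png",(240,240,520,450),2.7,f)
E
```

```text
[[ 0.2297 -0.      0.9733]
 [-0.9733 -0.      0.2297]
 [ 0.     -1.     -0.    ]] [-75.05649055  59.40180126 -59.40119141]
dish ctr (array([0.392, 0.24 , 0.101]), np.float64(0.007))
leaf tip H2 (array([0.582, 0.167, 0.124]), np.float64(0.004))
box corner (array([ 0.382, -0.276,  0.332]), np.float64(0.183))
box far top (array([ 0.306, -0.299,  0.371]), np.float64(0.005))
box base [ 0.44138201 -0.40629484  0.        ]
box base [ 0.24879452 -0.41210709  0.        ]
(290, 468) 0 [ 0.461 -0.41   0.   ]
(290, 468) 0.1 [ 0.464 -0.377  0.1  ]
(290, 468) 0.2 [ 0.466 -0.345  0.2  ]
(290, 468) 0.3 [ 0.469 -0.313  0.3  ]
(386, 476) 0 [ 0.216 -0.424  0.   ]
(386, 476) 0.1 [ 0.239 -0.39   0.1  ]
(386, 476) 0.2 [ 0.263 -0.357  0.2  ]
(386, 476) 0.3 [ 0.286 -0.323  0.3  ]
(240, 232) 0 [0.599 0.189 0.   ]
(240, 232) 0.1 [0.59  0.171 0.1  ]
(240, 232) 0.2 [0.582 0.153 0.2  ]
(240, 232) 0.3 [0.573 0.136 0.3  ]
```

View pics/s1.png

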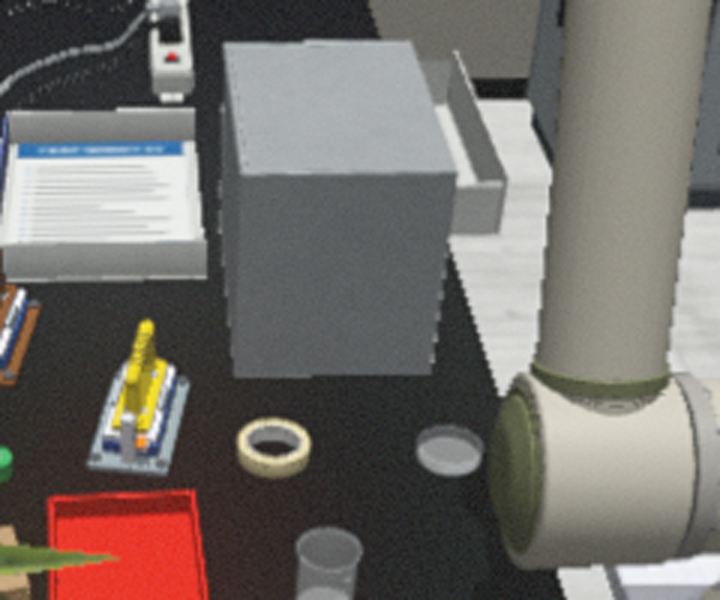

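View pics/s2.png

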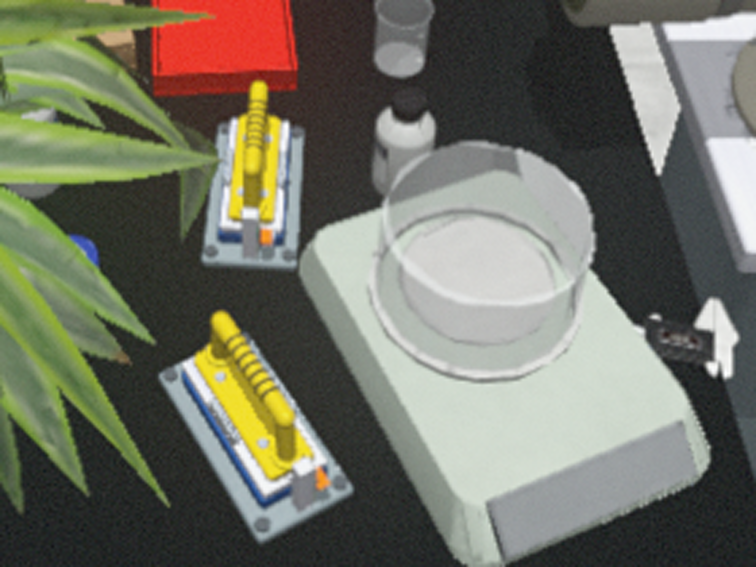

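```bash
python3 - <<'E'
from h import *
f=env.grab_frame("top"); save("top","pics/t2.png",(100,130,300,300),4,f)
def tri(a,b):
    o,v=ray('top',a);p,w=ray('side',b)
    k=np.linalg.lstsq(np.c_[v,-w],p-o,rcond=None)[0]; A=o+v*k[0];B=p+w*k[1]
    return np.round((A+B)/2,3),round(np.linalg.norm(A-B),3)
for b in((367,297),(427,303),(423,273),(299,321),(329,307),(245,313)):
    print(b,[(np.round(at('side',b,z),3)[:2],np.round(proj('top',at('side',b,z)))) for z in(.05,.1,.15,.2,.3)])
# box height
o,v=ray('side',(58+60,280+452/3)); 
for b in((60+172/3,280+452/3),(60+165/3,280+232/3)):
    o,v=ray('side',b); t=(-.41-o[1])/v[1]; print(o+t*v)
E
```

```text
(367, 297) [(array([0.622, 0.274]), array([[194., 230.]])), (array([0.618, 0.308]), array([[174., 229.]])), (array([0.614, 0.342]), array([[153., 229.]])), (array([0.611, 0.376]), array([[129., 228.]])), (array([0.603, 0.444]), array([[ 76., 227.]]))]
(427, 303) [(array([0.607, 0.398]), array([[144., 236.]])), (array([0.604, 0.425]), array([[126., 236.]])), (array([0.601, 0.451]), array([[106., 235.]])), (array([0.598, 0.478]), array([[ 84., 235.]])), (array([0.593, 0.53 ]), array([[ 36., 233.]]))]
(423, 273) [(array([0.66, 0.39]), array([[148., 215.]])), (array([0.654, 0.417]), array([[129., 215.]])), (array([0.648, 0.444]), array([[109., 215.]])), (array([0.642, 0.471]), array([[ 88., 215.]])), (array([0.63 , 0.525]), array([[ 39., 215.]]))]
(299, 321) [(array([0.575, 0.098]), array([[266., 248.]])), (array([0.574, 0.143]), array([[244., 247.]])), (array([0.573, 0.188]), array([[221., 246.]])), (array([0.572, 0.233]), array([[195., 245.]])), (array([0.571, 0.323]), array([[136., 243.]]))]
(329, 307) [(array([0.604, 0.181]), array([[232., 236.]])), (array([0.601, 0.221]), array([[211., 236.]])), (array([0.599, 0.261]), array([[188., 235.]])), (array([0.596, 0.3  ]), array([[164., 234.]])), (array([0.591, 0.38 ]), array([[107., 233.]]))]
(245, 313) [(array([ 0.594, -0.08 ]), array([[339., 238.]])), (array([ 0.592, -0.025]), array([[316., 238.]])), (array([0.59 , 0.031]), array([[291., 237.]])), (array([0.588, 0.087]), array([[263., 236.]])), (array([0.584, 0.199]), array([[199., 235.]]))]
[ 0.26885882 -0.41        0.22082853]
[ 0.47131981 -0.41        0.23100246]
```

View pics/t2.png

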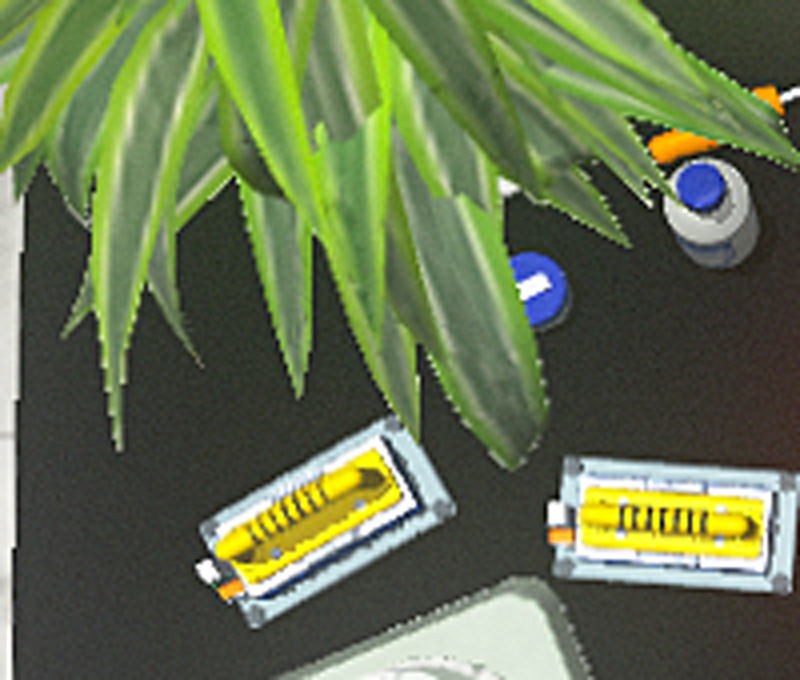

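```bash
cat > plan.py <<'E'
from h import *
# usage: plan([(x,y,z,yaw_of_jaw_axis or None),...]) deltas from the present measured pose
def plan(tg):
    s=env.sense(); M=R.from_rotvec(s['ee_rot']).as_matrix(); yaw=np.arctan2(M[1,0],M[0,0])
    print('t',round(s['t'],2),'pos',np.round(s['position'],4),'yaw',round(yaw,4),'F',np.round(s['force'],1),'w',round(s['grip_width'],4),'tilt',np.round(M[:2,1],4),'q',np.round(s['joint_pos'],2))
    for x,y,z,w in tg:
        d=M.T@(np.array([x,y,z])-s['position'])*1000
        if w is None: u=0
        else:
            e=(w-yaw+np.pi/2)%np.pi-np.pi/2; u=-np.degrees(e)/8
        print((x,y,z,w),'->',np.round(d,1),'turn',round(u,2))
E
python3 -c "
from plan import *
plan([(.12,-.51,.42,None),(.36,-.26,.42,-.165),(.5585,-.325,.25,-.165),(.5585,-.325,.16,-.165)])"
```

```text
t 1.45 pos [ 0.1206 -0.511   0.3039] yaw -1.339 F [ 0.1 -1.2  0.1] w 0.0856 tilt [0. 0.] q [-1.56  0.31  1.5   0.    1.33 -0.22]
(0.12, -0.51, 0.42, None) -> [  -1.1 -116.1   -0.4] turn 0
(0.36, -0.26, 0.42, -0.165) -> [-189.3 -116.1  290.6] turn -8.41
(0.5585, -0.325, 0.25, -0.165) -> [-80.4  53.9 468.9] turn -8.41
(0.5585, -0.325, 0.16, -0.165) -> [-80.4 143.9 468.9] turn -8.41
```

Emit:
apply_moves(
  deltas=[
    [[0,-45,0],0,1],
    [[0,-90,0],0,1],
    [[-10,-116,15],-1,1],
    [[-35,-116,55],-2,1],
    [[-65,-116,100],-3,1],
    [[-95,-116,145],-4,1],
    [[-125,-116,190],-5,1],
    [[-155,-116,240],-6,1],
  ],
)

```text
t: 2.25
position: [0.3048, -0.3177, 0.4201]
ee_rot: [-1.536, 0.388, -0.389]
force: [0.3, -0.5, 0.9]
grip_width: 0.0857
```

```bash
python3 -c "
from plan import *
plan([(.42,-.28,.40,-.165),(.5585,-.325,.25,-.165),(.5585,-.325,.16,-.165)])"
```

```text
t 2.25 pos [ 0.3048 -0.3177  0.4201] yaw -0.496 F [ 0.3 -0.5  0.9] w 0.0857 tilt [ 0.0004 -0.0005] q [-1.07  0.06  1.5   0.    1.58 -0.58]
(0.42, -0.28, 0.4, -0.165) -> [83.4 20.2 87.9] turn -2.37
(0.5585, -0.325, 0.25, -0.165) -> [226.5 170.2 114.3] turn -2.37
(0.5585, -0.325, 0.16, -0.165) -> [226.4 260.2 114.3] turn -2.37
```

Emit:
apply_moves(
  deltas=[
    [[40,5,40],-1,1],
    [[83,20,88],-2,1],
    [[120,50,95],-2.37,1],
    [[155,85,102],-2.37,1],
    [[190,125,108],-2.37,1],
    [[226,170,114],-2.37,1],
    [[226,170,114],-2.37,1],
  ],
)

```text
t: 2.95
position: [0.5581, -0.3278, 0.2457]
ee_rot: [-1.564, 0.136, -0.13]
force: [-1.2, 0.1, 0.6]
grip_width: 0.0855
```

```bash
python3 -c "
from plan import *
plan([(.5585,-.325,.14,-.165)])
for n in('top','side'):
  f=env.grab_frame(n); cv2.imwrite('pics/a_%s.png'%n,f[:,:,::-1])
c=proj('side',[[.5585,-.325,.1]])[0].astype(int); save('side','pics/a_c.png',(c[0]-60,c[1]-70,c[0]+60,c[1]+40),5)"
```

```text
t 2.95 pos [ 0.5581 -0.3278  0.2457] yaw -0.1697 F [-1.2  0.1  0.6] w 0.0855 tilt [-0.0033  0.003 ] q [-0.71  0.63  1.17  0.    1.35 -0.54]
(0.5585, -0.325, 0.14, -0.165) -> [  0.3 105.7   2.6] turn -0.03
```

View pics/a_c.png

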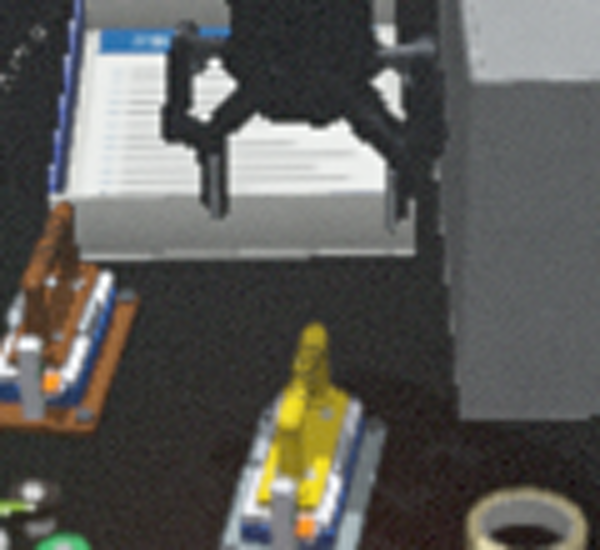

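View pics/a_top.png

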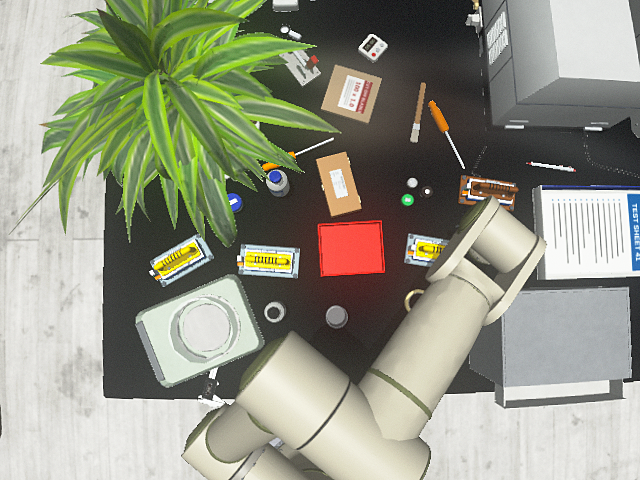

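Emit:
apply_moves(
  deltas=[
    [[0,25,2.6],0,1],
    [[0,55,2.6],0,1],
    [[0,80,2.6],0,1],
    [[0,98,2.6],0,1],
    [[0,105.5,2.6],0,1],
    [[0,105.5,2.6],0,1],
  ],
)

```text
t: 3.7
position: [0.5571, -0.3256, 0.1453]
ee_rot: [-1.567, 0.134, -0.134]
force: [-0.0, -0.4, -0.1]
grip_width: 0.0852
```

```bash
python3 -c "
from plan import *
plan([(.5585,-.325,.14,-.165)])
c=proj('side',[[.5585,-.325,.1]])[0].astype(int); save('side','pics/b_c.png',(c[0]-60,c[1]-70,c[0]+60,c[1]+40),5)"
```

```text
t 3.7 pos [ 0.5571 -0.3256  0.1453] yaw -0.1706 F [-0.  -0.4 -0.1] w 0.0852 tilt [ 0.0004 -0.0004] q [-0.71  0.72  1.28 -0.    1.14 -0.54]
(0.5585, -0.325, 0.14, -0.165) -> [1.2 5.3 0.9] turn -0.04
```

View pics/b_c.png

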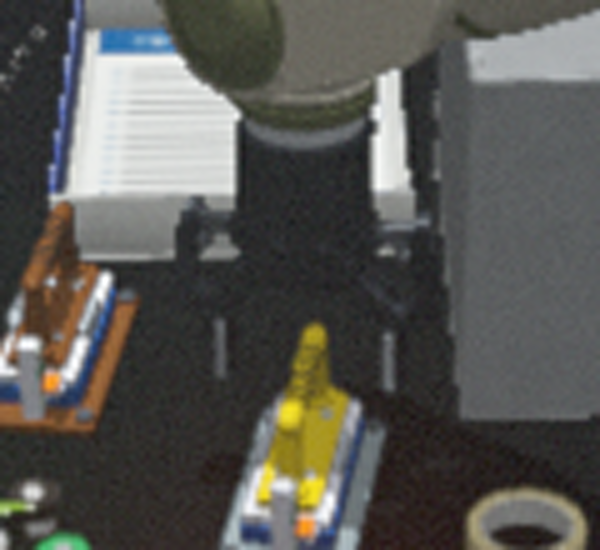

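Emit:
apply_moves(
  deltas=[
    [[0,0,0],0,0.2],
    [[0,0,0],0,-0.3],
    [[0,0,0],0,-1],
    [[0,0,0],0,-1],
    [[0,0,0],0,-1],
    [[0,0,0],0,-1],
  ],
  squeeze=60,
)

```text
t: 4.35
position: [0.5591, -0.3257, 0.1451]
ee_rot: [-1.568, 0.129, -0.139]
force: [12.4, -2.3, -3.0]
grip_width: 0.0119
```

```bash
python3 -c "
from plan import *
plan([(.5585,-.325,.14,-.165)])"
```

```text
t 4.35 pos [ 0.5591 -0.3257  0.1451] yaw -0.1705 F [12.4 -2.3 -3. ] w 0.0119 tilt [ 0.0059 -0.0023] q [-0.71  0.72  1.28  0.    1.13 -0.54]
(0.5585, -0.325, 0.14, -0.165) -> [-0.7  5.1  0.6] turn -0.04
```

Emit:
apply_moves(
  deltas=[
    [[1,0,0],0,-1],
    [[2,0,0],0,-1],
    [[2,0,0],0,-1],
    [[2,0,0],0,-1],
  ],
)

```text
t: 4.75
position: [0.5596, -0.3259, 0.1449]
ee_rot: [-1.567, 0.133, -0.134]
force: [1.4, 0.6, 4.2]
grip_width: 0.0117
```

```bash
python3 -c "
from plan import *
plan([(.5585,-.325,.14,-.165)])
c=proj('side',[[.5585,-.325,.1]])[0].astype(int); save('side','pics/c_c.png',(c[0]-40,c[1]-40,c[0]+40,c[1]+40),7)"
```

```text
t 4.75 pos [ 0.5596 -0.3259  0.1449] yaw -0.1703 F [1.4 0.6 4.2] w 0.0117 tilt [ 0.0009 -0.0005] q [-0.71  0.73  1.27  0.    1.14 -0.54]
(0.5585, -0.325, 0.14, -0.165) -> [-1.2  4.9  0.7] turn -0.04
```

View pics/c_c.png

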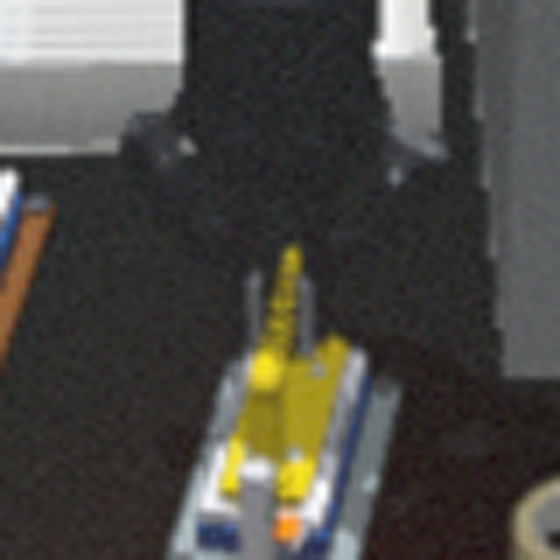

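Emit:
apply_moves(
  deltas=[
    [[0,-0.5,0],0,-1],
    [[0,-1,0],0,-1],
    [[0,-1.5,0],0,-1],
    [[0,-2,0],0,-1],
    [[0,-2.5,0],0,-1],
    [[0,-3,0],0,-1],
    [[0,-3,0],0,-1],
    [[0,-3,0],0,-1],
  ],
)

```text
t: 5.6
position: [0.5595, -0.3259, 0.1463]
ee_rot: [-1.566, 0.134, -0.134]
force: [7.2, -2.9, -6.1]
grip_width: 0.0121
```

Emit:
apply_moves(
  deltas=[
    [[0,-0.5,0],0,-1],
    [[0,-1,0],0,-1],
    [[0,-1.5,0],0,-1],
    [[0,-2,0],0,-1],
    [[0,-2.5,0],0,-1],
    [[0,-3,0],0,-1],
    [[0,-3,0],0,-1],
    [[0,-3,0],0,-1],
  ],
)

```text
t: 6.4
position: [0.5595, -0.3259, 0.1488]
ee_rot: [-1.566, 0.134, -0.134]
force: [9.3, -3.6, -9.3]
grip_width: 0.0118
```

Emit:
apply_moves(
  deltas=[
    [[0.5,-0.5,0],0,-1],
    [[1,-1,0],0,-1],
    [[1.5,-1.5,0],0,-1],
    [[1.5,-2,0],0,-1],
    [[1.5,-2.5,0],0,-1],
    [[1.5,-3,0],0,-1],
    [[1.5,-3,0],0,-1],
    [[1.5,-3,0],0,-1],
  ],
)

```text
t: 7.2
position: [0.5599, -0.3259, 0.1524]
ee_rot: [-1.565, 0.136, -0.131]
force: [-4.5, -2.7, -15.4]
grip_width: 0.0114
```

```bash
python3 -c "
from plan import *
plan([])
c=proj('side',[[.5585,-.325,.1]])[0].astype(int); save('side','pics/d_c.png',(c[0]-40,c[1]-40,c[0]+40,c[1]+40),7)"
```

```text
t 7.2 pos [ 0.5599 -0.3259  0.1524] yaw -0.1704 F [ -4.5  -2.7 -15.4] w 0.0114 tilt [-0.0031  0.0015] q [-0.71  0.72  1.26 -0.    1.16 -0.54]
```

View pics/d_c.png

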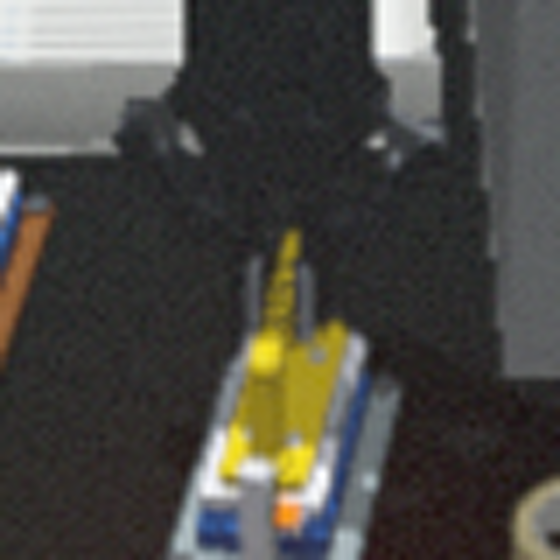

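Emit:
apply_moves(
  deltas=[
    [[0,-0.5,0],0,-1],
    [[-0.3,-1,0],0,-1],
    [[-0.5,-1.5,0],0,-1],
    [[-0.5,-1.8,0],0,-1],
    [[-0.5,-1.8,0],0,-1],
    [[-0.5,-1.8,0],0,-1],
    [[-0.5,-1.8,0],0,-1],
    [[-0.5,-1.8,0],0,-1],
  ],
)

```text
t: 8.05
position: [0.5598, -0.3259, 0.1545]
ee_rot: [-1.566, 0.135, -0.132]
force: [-4.5, -4.3, -18.6]
grip_width: 0.0123
```

Emit:
apply_moves(
  deltas=[
    [[0,0,0],0,-1],
    [[0,0,0],0,-1],
    [[0,0,0],0,-1],
    [[0,0,0],0,-1],
    [[0,0,0],0,-1],
    [[0,0,0],0,-1],
    [[0,0,0],0,-1],
    [[0,0,0],0,-1],
  ],
)

```text
t: 8.85
position: [0.5599, -0.3259, 0.1545]
ee_rot: [-1.566, 0.135, -0.132]
force: [-3.9, -3.7, -18.3]
grip_width: 0.0117
```

Emit:
apply_moves(
  deltas=[
    [[0,0,0],0,-1],
    [[0,0,0],0,-1],
    [[0,0,0],0,-1],
    [[0,2,0],0,-1],
    [[0,4,0],0,-1],
    [[0,6,0],0,-1],
    [[0,8,0],0,-1],
    [[-0.5,9.5,0],0,-1],
  ],
)

```text
t: 9.65
position: [0.5598, -0.3259, 0.1467]
ee_rot: [-1.567, 0.134, -0.134]
force: [-4.6, -0.8, -5.4]
grip_width: 0.0118
```

Emit:
apply_moves(
  deltas=[
    [[-0.5,1,0],0,-1],
    [[-0.5,1,0],0,-1],
    [[-0.5,1,0],0,-1],
  ],
)

```text
t: 9.95
position: [0.5597, -0.3259, 0.1457]
ee_rot: [-1.567, 0.133, -0.135]
force: [-4.1, -0.5, -4.6]
grip_width: 0.0119
```

Emit:
apply_moves(
  deltas=[
    [[0,0.7,0],0,-1],
    [[0,0.7,0],0,-1],
    [[0,0.7,0],0,-0.6],
    [[0,0.7,0],0,-0.2],
    [[0,0.7,0],0,0.2],
    [[0,0.7,0],0,0.5],
    [[0,0.7,0],0,0.5],
  ],
)

```text
t: 10.65
position: [0.5595, -0.3258, 0.1441]
ee_rot: [-1.567, 0.133, -0.134]
force: [0.0, -0.6, -0.1]
grip_width: 0.0644
```

```bash
python3 -c "
from plan import *
plan([])
c=proj('side',[[.5585,-.325,.1]])[0].astype(int); save('side','pics/e_c.png',(c[0]-40,c[1]-40,c[0]+40,c[1]+40),7)"
```

```text
t 10.65 pos [ 0.5595 -0.3258  0.1441] yaw -0.1703 F [ 0.  -0.6 -0.1] w 0.0644 tilt [ 0.0004 -0.0002] q [-0.71  0.73  1.27  0.    1.14 -0.54]
```

View pics/e_c.png

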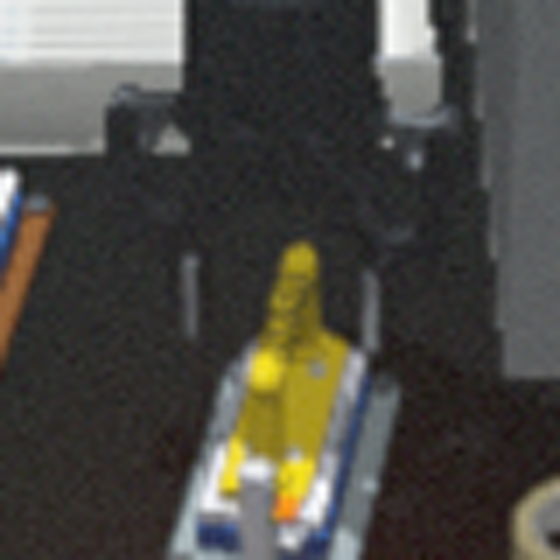

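```bash
python3 -c "
from plan import *
plan([(.56,-.325,.25,-.165),(.5462,.0935,.25,-.08),(.5462,.0935,.1425,-.08)])"
```

```text
t 10.7 pos [ 0.5594 -0.3258  0.144 ] yaw -0.1703 F [-0.3 -0.   0. ] w 0.064 tilt [ 0.0003 -0.0001] q [-0.71  0.73  1.27  0.    1.14 -0.54]
(0.56, -0.325, 0.25, -0.165) -> [   0.4 -106.     0.9] turn -0.04
(0.5462, 0.0935, 0.25, -0.08) -> [ -84.1 -106.   411. ] turn -0.65
(0.5462, 0.0935, 0.1425, -0.08) -> [-84.1   1.5 411. ] turn -0.65
```

Emit:
apply_moves(
  deltas=[
    [[0,-45,0],0,0.5],
    [[0,-85,0],0,0.5],
    [[-8,-106,40],0,0.5],
    [[-18,-106,88],-0.1,0.5],
    [[-28,-106,136],-0.2,0.5],
    [[-38,-106,184],-0.3,0.5],
    [[-47,-106,230],-0.4,0.5],
    [[-56,-106,276],-0.5,0.5],
  ],
)

```text
t: 11.5
position: [0.5506, -0.0425, 0.2502]
ee_rot: [-1.569, 0.078, -0.079]
force: [0.5, 0.5, 0.3]
grip_width: 0.0641
```

```bash
python3 -c "
from plan import *
plan([(.5462,.0935,.25,-.08),(.5462,.0935,.1425,-.08)])
for n in('top','side'): save(n,'pics/f_%s.png'%n)"
```

```text
t 11.5 pos [ 0.5506 -0.0425  0.2502] yaw -0.1001 F [0.5 0.5 0.3] w 0.0641 tilt [ 0.0006 -0.    ] q [-0.29  0.42  1.49  0.    1.23 -0.19]
(0.5462, 0.0935, 0.25, -0.08) -> [-18.    0.2 134.8] turn -0.14
(0.5462, 0.0935, 0.1425, -0.08) -> [-18.  107.7 134.8] turn -0.14
```

View pics/f_side.png

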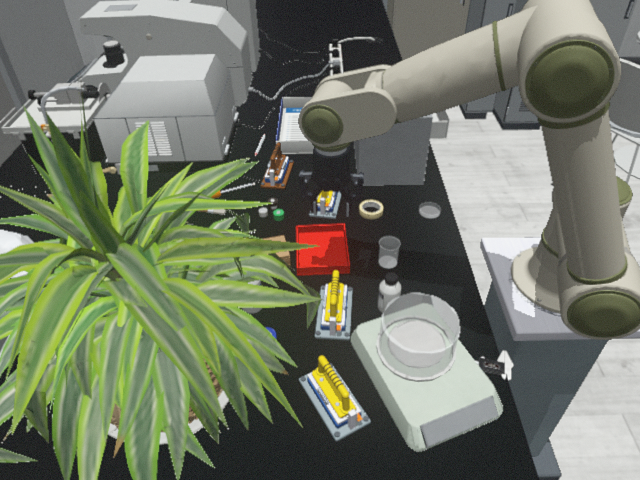

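Emit:
apply_moves(
  deltas=[
    [[-6,0,45],0,0.5],
    [[-12,0,90],-0.1,0.5],
    [[-18,0,115],-0.14,0.5],
    [[-18,0,131],-0.2,0.5],
    [[-18,0,131],-0.2,0.5],
  ],
)

```text
t: 12.1
position: [0.5465, 0.0887, 0.2501]
ee_rot: [-1.57, 0.055, -0.056]
force: [0.2, 0.5, -0.0]
grip_width: 0.0644
```

```bash
python3 -c "
from plan import *
plan([(.5462,.0895,.1425,-.08)])
for n in('top','side'): save(n,'pics/g_%s.png'%n,(160,160,400,340) if n=='top' else (240,120,440,400),2.5 if n=='top' else 2)"
```

```text
t 12.1 pos [0.5465 0.0887 0.2501] yaw -0.0708 F [ 0.2  0.5 -0. ] w 0.0644 tilt [0.0005 0.0001] q [-0.05  0.42  1.49  0.    1.23  0.02]
(0.5462, 0.0895, 0.1425, -0.08) -> [ -0.4 107.6   0.8] turn 0.07
```

View pics/g_side.png

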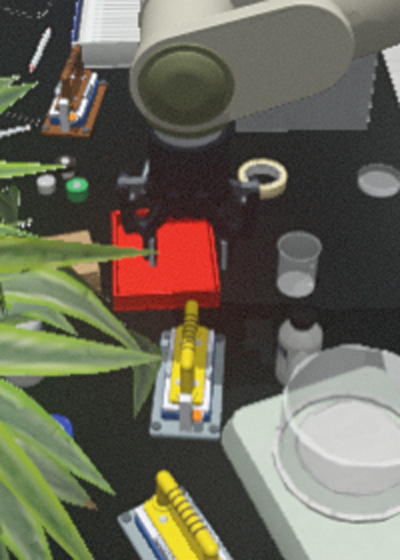

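View pics/g_top.png

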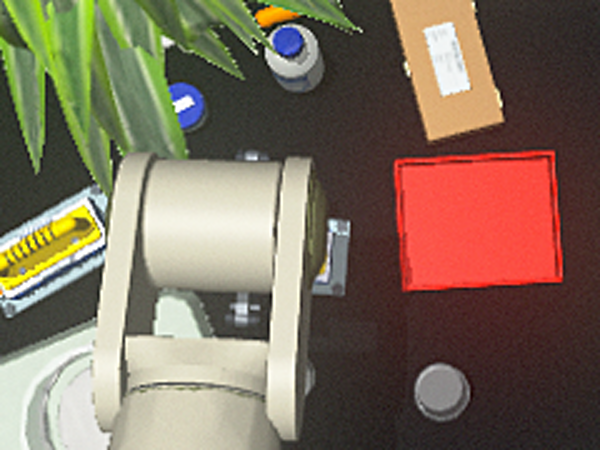

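Emit:
apply_moves(
  deltas=[
    [[0,15,-5],0,0.5],
    [[0,30,-5],0.05,0.5],
    [[0,45,-5],0.07,0.5],
    [[0,60,-5],0.07,0.5],
    [[0,60,-5],0.07,0.5],
  ],
)

```text
t: 12.7
position: [0.5454, 0.0813, 0.1883]
ee_rot: [-1.57, 0.069, -0.064]
force: [-0.1, 0.7, -1.1]
grip_width: 0.0643
```

```bash
python3 -c "
from plan import *
print(np.round(env.sense()['tau'],1))
plan([(.5462,.084,.1425,-.08)])
for n in('top','side'): save(n,'pics/h_%s.png'%n,(160,160,400,340) if n=='top' else (240,120,440,400),2.5 if n=='top' else 2)"
```

```text
[  0.1 -45.8 -22.9   0.   -0.4   0. ]
t 12.7 pos [0.5454 0.0813 0.1883] yaw -0.0844 F [-0.1  0.7 -1.1] w 0.0643 tilt [-0.0036  0.    ] q [-0.06  0.49  1.56 -0.    1.09  0.02]
(0.5462, 0.084, 0.1425, -0.08) -> [ 0.7 45.8  2.8] turn -0.03
```

View pics/h_side.png

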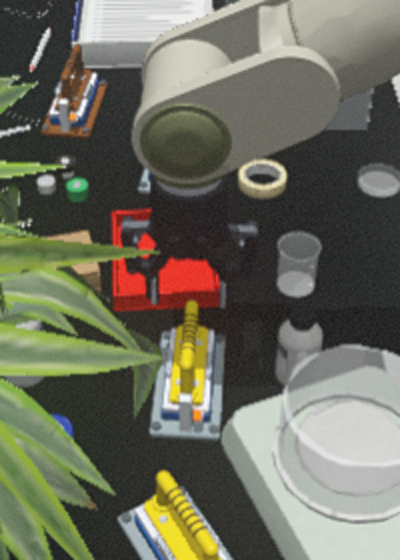

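View pics/h_top.png

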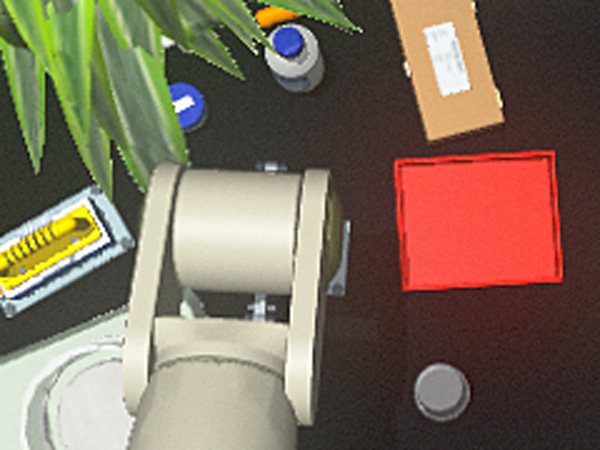

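Emit:
apply_moves(
  deltas=[
    [[0.5,15,1],0,0.5],
    [[0.5,30,1],0,0.5],
    [[0.5,42,1],0,0.5],
    [[0.5,46,1],0,0.5],
    [[0.5,46,1],0,0.5],
  ],
)

```text
t: 13.3
position: [0.5465, 0.0836, 0.1441]
ee_rot: [-1.57, 0.065, -0.065]
force: [0.8, 0.4, 0.6]
grip_width: 0.0637
```

```bash
python3 -c "
from plan import *
print(np.round(env.sense()['tau'],1))
plan([(.5462,.084,.1425,-.08)])
save('side','pics/i_side.png',(290,230,390,350),5)"
```

```text
[ -0.1 -46.5 -21.2  -0.   -0.1  -0. ]
t 13.3 pos [0.5465 0.0836 0.1441] yaw -0.0826 F [0.8 0.4 0.6] w 0.0637 tilt [-0.0001 -0.    ] q [-0.06  0.55  1.6  -0.    0.99  0.02]
(0.5462, 0.084, 0.1425, -0.08) -> [-0.4  1.6  0.4] turn -0.02
```

View pics/i_side.png

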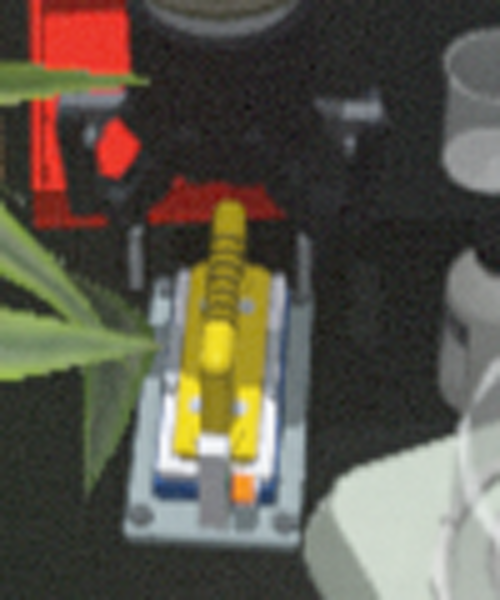

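Emit:
apply_moves(
  deltas=[
    [[-1.5,0,0],0,0.2],
    [[-1.5,0,0],0,-0.3],
    [[-1.5,0,0],0,-1],
    [[-1.5,0,0],0,-1],
    [[-1.5,0,0],0,-1],
    [[-1.5,0,0],0,-1],
  ],
)

```text
t: 13.95
position: [0.545, 0.0839, 0.1443]
ee_rot: [-1.57, 0.064, -0.065]
force: [-1.0, -0.1, 4.3]
grip_width: 0.012
```

Emit:
apply_moves(
  deltas=[
    [[0,-0.5,0],0,-1],
    [[0,-1,0],0,-1],
    [[0,-1.5,0],0,-1],
    [[0,-2,0],0,-1],
    [[0,-2.5,0],0,-1],
    [[0,-3,0],0,-1],
    [[0,-3.5,0],0,-1],
    [[0,-3.5,0],0,-1],
  ],
)

```text
t: 14.75
position: [0.5447, 0.084, 0.1472]
ee_rot: [-1.57, 0.065, -0.064]
force: [0.6, 1.1, -8.7]
grip_width: 0.0116
```

Emit:
apply_moves(
  deltas=[
    [[0,-0.5,0],0,-1],
    [[0,-1,0],0,-1],
    [[0,-1.5,0],0,-1],
    [[0,-2,0],0,-1],
    [[0,-2.5,0],0,-1],
    [[0,-3,0],0,-1],
    [[0,-3,0],0,-1],
  ],
)

```text
t: 15.45
position: [0.5451, 0.0839, 0.1507]
ee_rot: [-1.57, 0.064, -0.065]
force: [0.2, -0.1, -1.6]
grip_width: 0.0116
```

```bash
python3 -c "
from plan import *
plan([(.545,.084,.215,None),(.5733,-.1195,.215,.04),(.5733,-.1195,.1195,.04)])
save('side','pics/j_side.png',(290,230,390,350),5)"
```

```text
t 15.45 pos [0.5451 0.0839 0.1507] yaw -0.0824 F [ 0.2 -0.1 -1.6] w 0.0116 tilt [ 0.0007 -0.0001] q [-0.06  0.54  1.6  -0.    1.01  0.02]
(0.545, 0.084, 0.215, None) -> [ -0.1 -64.3   0.1] turn 0
(0.5733, -0.1195, 0.215, 0.04) -> [  44.9  -64.2 -200.4] turn -0.88
(0.5733, -0.1195, 0.1195, 0.04) -> [  44.8   31.3 -200.4] turn -0.88
```

View pics/j_side.png

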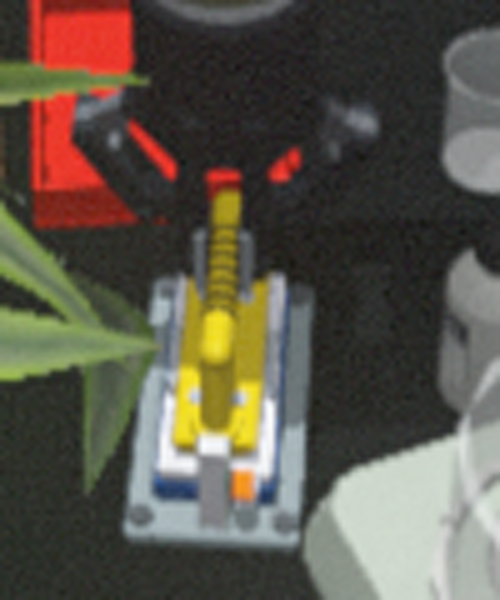

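Emit:
apply_moves(
  deltas=[
    [[0,-6,0],0,-1],
    [[0,-14,0],0,-1],
    [[0,-26,0],0,-1],
    [[0,-42,0],0,-1],
    [[2,-58,-6],0,-1],
    [[7,-65,-28],-0.1,-1],
    [[14,-65,-60],-0.25,-1],
    [[21,-65,-95],-0.4,-1],
  ],
)

```text
t: 16.3
position: [0.5582, -0.0132, 0.217]
ee_rot: [-1.571, 0.018, -0.021]
force: [0.9, -0.1, -1.4]
grip_width: 0.0118
```

```bash
python3 -c "
from plan import *
plan([(.5733,-.1195,.215,.04),(.5733,-.1195,.1195,.04)])"
```

```text
t 16.3 pos [ 0.5582 -0.0132  0.217 ] yaw -0.0244 F [ 0.9 -0.1 -1.4] w 0.0118 tilt [ 0.0018 -0.0004] q [-0.23  0.46  1.52  0.    1.16 -0.21]
(0.5733, -0.1195, 0.215, 0.04) -> [  17.6    2.  -105.9] turn -0.46
(0.5733, -0.1195, 0.1195, 0.04) -> [  17.5   97.5 -105.9] turn -0.46
```

Emit:
apply_moves(
  deltas=[
    [[6,0,-35],-0.15,-1],
    [[12,0,-70],-0.3,-1],
    [[17,0,-95],-0.46,-1],
    [[17.5,10,-106],-0.46,-1],
    [[17.5,35,-106],-0.46,-1],
    [[17.5,60,-106],-0.46,-1],
    [[17.5,75,-106],-0.46,-1],
    [[17.5,75,-106],-0.46,-1],
  ],
)

```text
t: 17.1
position: [0.5717, -0.1178, 0.1384]
ee_rot: [-1.569, -0.026, 0.033]
force: [0.0, 0.8, -1.1]
grip_width: 0.0118
```

```bash
python3 -c "
from plan import *
plan([(.5733,-.1195,.1195,.04),(.5733,-.1195,.1155,.04)])
c=proj('side',[[.573,-.11,.05]])[0].astype(int); save('side','pics/k_c.png',(c[0]-50,c[1]-60,c[0]+50,c[1]+40),6)"
```

```text
t 17.1 pos [ 0.5717 -0.1178  0.1384] yaw 0.0377 F [ 0.   0.8 -1.1] w 0.0118 tilt [-0.0041  0.002 ] q [-0.4   0.61  1.5   0.    1.03 -0.44]
(0.5733, -0.1195, 0.1195, 0.04) -> [ 1.6 18.9 -1.8] turn -0.02
(0.5733, -0.1195, 0.1155, 0.04) -> [ 1.7 22.9 -1.8] turn -0.02
```

View pics/k_c.png

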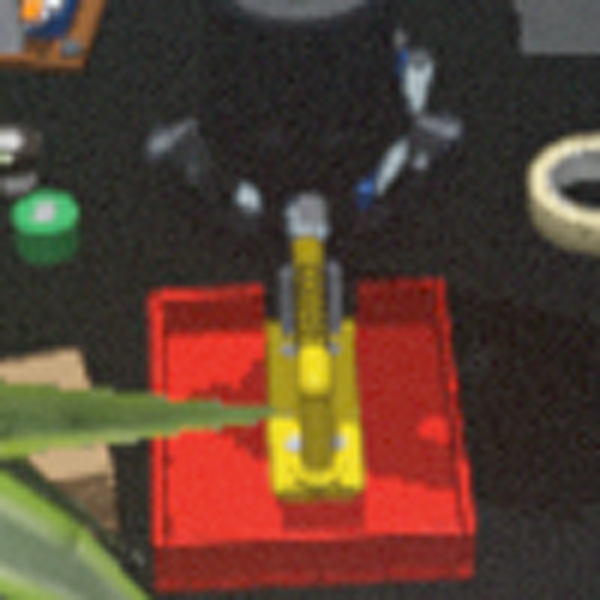

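Emit:
apply_moves(
  deltas=[
    [[0,8,0],0,-1],
    [[0,15,0],0,-1],
    [[0,20,0],0,-1],
    [[0,22,0],0,-1],
    [[0,22,0],0,-1],
    [[0,22,0],0,-1],
  ],
)

```text
t: 17.75
position: [0.5728, -0.119, 0.1187]
ee_rot: [-1.571, -0.03, 0.029]
force: [-0.1, 0.3, -2.0]
grip_width: 0.0119
```

Emit:
apply_moves(
  deltas=[
    [[0,1,0],0,-1],
    [[0,2,0],0,-1],
    [[0,3,0],0,-1],
    [[0,3.5,0],0,-1],
    [[0,3.5,0],0,-1],
    [[0,3.5,0],0,-1],
  ],
)

```text
t: 18.35
position: [0.5727, -0.1189, 0.115]
ee_rot: [-1.571, -0.03, 0.03]
force: [-0.0, 0.7, -1.2]
grip_width: 0.0119
```

Emit:
apply_moves(
  deltas=[
    [[0,0.5,0],0,-1],
    [[0,1,0],0,-1],
    [[0,1,0],0,-1],
    [[0,1,0],0,-1],
  ],
)

```text
t: 18.75
position: [0.5728, -0.119, 0.1146]
ee_rot: [-1.571, -0.03, 0.029]
force: [-3.4, 1.4, 5.2]
grip_width: 0.0118
```

Contact with the floor (+5 N). Back off slightly, open, and lift.

Emit:
apply_moves(
  deltas=[
    [[0,-0.6,0],0,-1],
    [[0,-0.6,0],0,-1],
    [[0,-0.6,0],0,-0.6],
    [[0,-0.6,0],0,-0.2],
    [[0,-0.6,0],0,0.2],
    [[0,-0.6,0],0,0.5],
    [[0,-0.6,0],0,0.5],
  ],
)

```text
t: 19.45
position: [0.5727, -0.1189, 0.1146]
ee_rot: [-1.571, -0.03, 0.03]
force: [-0.3, -0.0, 0.1]
grip_width: 0.0639
```

Emit:
apply_moves(
  deltas=[
    [[0,-15,0],0,0.5],
    [[0,-40,0],0,0.5],
    [[0,-80,0],0,0.5],
    [[0,-120,0],0,0.5],
    [[0,-155,0],0,0.5],
  ],
)

```text
t: 19.95
position: [0.5727, -0.1189, 0.2718]
ee_rot: [-1.571, -0.03, 0.029]
force: [-0.8, -0.9, 0.3]
grip_width: 0.0643
```

```bash
python3 -c "
from plan import *
# final target H1
plan([(.5535,.3166,.27,.48),(.553,.3166,.1425,.48),(.42,.1,.30,.1)])
for n in('top','side'): save(n,'pics/l_%s.png'%n)"
```

```text
t 19.95 pos [ 0.5727 -0.1189  0.2718] yaw 0.0377 F [-0.8 -0.9  0.3] w 0.0643 tilt [ 0.0011 -0.0004] q [-0.4   0.47  1.36  0.    1.31 -0.44]
(0.5535, 0.3166, 0.27, 0.48) -> [ -2.7   1.6 435.9] turn -3.17
(0.553, 0.3166, 0.1425, 0.48) -> [ -3.4 129.1 436. ] turn -3.17
(0.42, 0.1, 0.3, 0.1) -> [-144.3  -28.5  224.5] turn -0.45
```

View pics/l_side.png

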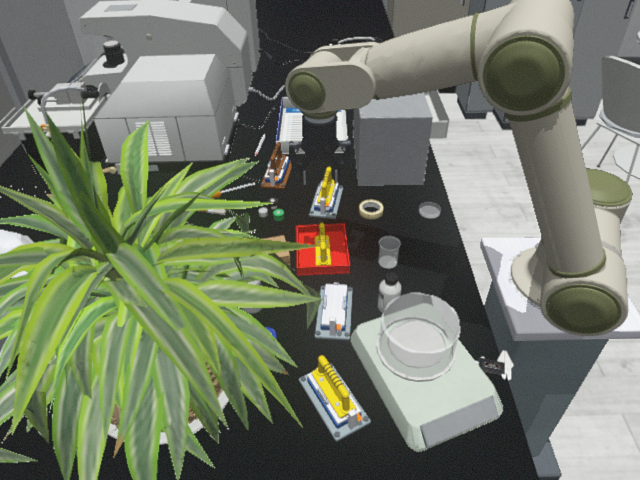

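View pics/l_top.png

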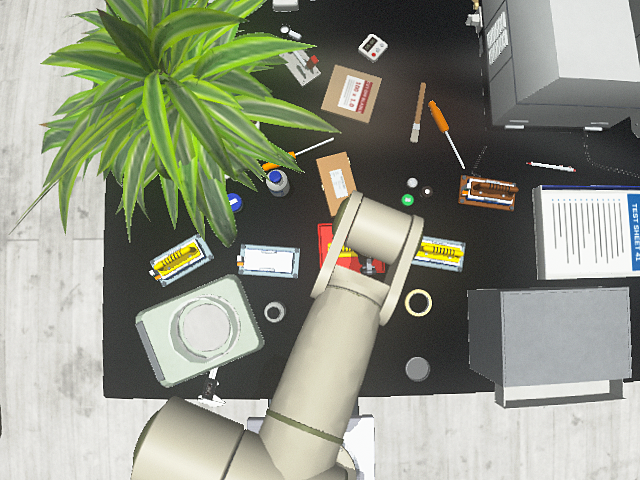

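```bash
python3 -c "
from plan import *
plan([(.44,.05,.30,.2),(.45,.26,.30,.48),(.535,.306,.27,.48)])"
```

```text
t 20.05 pos [ 0.5738 -0.1193  0.2748] yaw 0.0378 F [ 0.4 -0.3 -0.5] w 0.0641 tilt [ 0.0085 -0.0036] q [-0.4   0.47  1.35  0.    1.31 -0.44]
(0.44, 0.05, 0.3, 0.2) -> [-127.1  -27.   174.2] turn -1.16
(0.45, 0.26, 0.3, 0.48) -> [-109.2  -27.7  383.6] turn -3.17
(0.535, 0.306, 0.27, 0.48) -> [-22.7   2.9 426.5] turn -3.17
```

Emit:
apply_moves(
  deltas=[
    [[-28,-10,35],-0.2,0.5],
    [[-60,-20,75],-0.5,0.5],
    [[-92,-25,115],-0.8,0.5],
    [[-122,-27,155],-1.1,0.5],
    [[-125,-27,200],-1.5,0.5],
    [[-121,-27,245],-1.9,0.5],
    [[-117,-27,290],-2.3,0.5],
    [[-113,-27,335],-2.7,0.5],
  ],
)

```text
t: 20.85
position: [0.4467, 0.2134, 0.2961]
ee_rot: [-1.546, -0.327, 0.327]
force: [0.8, -1.4, 0.2]
grip_width: 0.064
```

```bash
python3 -c "
from plan import *
plan([(.45,.26,.30,.48),(.535,.306,.27,.48),(.553,.3166,.23,.48)])"
```

```text
t 20.85 pos [0.4467 0.2134 0.2961] yaw 0.4171 F [ 0.8 -1.4  0.2] w 0.064 tilt [-0.0004 -0.0001] q [ 0.21  0.25  1.6  -0.    1.29 -0.21]
(0.45, 0.26, 0.3, 0.48) -> [21.9 -3.9 41.2] turn -0.45
(0.535, 0.306, 0.27, 0.48) -> [118.3  26.1  48.8] turn -0.45
(0.553, 0.3166, 0.23, 0.48) -> [139.   66.1  51.2] turn -0.45
```

Emit:
apply_moves(
  deltas=[
    [[20,0,35],-0.2,0.5],
    [[45,5,43],-0.45,0.5],
    [[75,12,46],-0.45,0.5],
    [[105,22,48],-0.45,0.5],
    [[125,36,50],-0.45,0.5],
    [[137,56,51],-0.45,0.5],
    [[139,66,51],-0.45,0.5],
    [[139,66,51],-0.45,0.5],
  ],
)

```text
t: 21.65
position: [0.5532, 0.314, 0.2285]
ee_rot: [-1.539, -0.371, 0.377]
force: [-0.4, 0.8, 0.5]
grip_width: 0.0638
```

```bash
python3 -c "
from plan import *
print(np.round(env.sense()['tau'],1))
plan([(.553,.3166,.1425,.48)])
save('top','pics/m_top.png',(100,130,340,330),2.5);save('side','pics/m_side.png',(230,220,430,460),2.5)"
```

```text
[ -0.  -53.  -25.7   0.   -0.2   0. ]
t 21.65 pos [0.5532 0.314  0.2285] yaw 0.4775 F [-0.4  0.8  0.5] w 0.0638 tilt [-0.0037 -0.0013] q [ 0.33  0.62  1.23 -0.    1.29 -0.15]
(0.553, 0.3166, 0.1425, 0.48) -> [ 1.4 86.   2.4] turn -0.02
```

View pics/m_side.png

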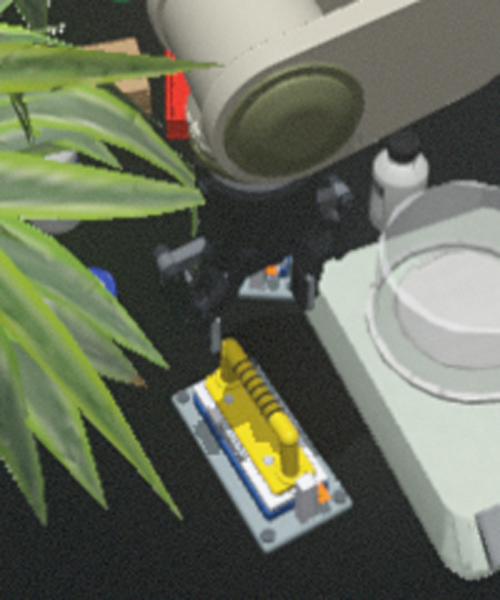

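View pics/m_top.png

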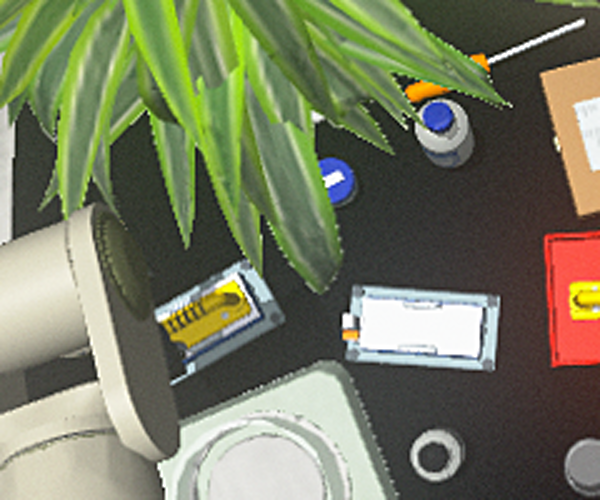

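Emit:
apply_moves(
  deltas=[
    [[0,20,0],0,0.5],
    [[0,42,0],0,0.5],
    [[0,65,0],0,0.5],
    [[0,80,0],0,0.5],
    [[0,86,0],0,0.5],
    [[0,86,0],0,0.5],
    [[0,86,0],0,0.5],
  ],
)

```text
t: 22.45
position: [0.5543, 0.3144, 0.1459]
ee_rot: [-1.538, -0.376, 0.373]
force: [0.5, 0.2, 0.4]
grip_width: 0.0643
```

```bash
python3 -c "
from plan import *
print(np.round(env.sense()['tau'],1))
plan([(.553,.3166,.1425,.48)])
save('side','pics/n_side.png',(280,320,380,440),5)"
```

```text
[ -0.  -54.7 -23.1  -0.   -0.   -0. ]
t 22.45 pos [0.5543 0.3144 0.1459] yaw 0.4775 F [0.5 0.2 0.4] w 0.0643 tilt [0.0019 0.0007] q [ 0.33  0.71  1.31  0.    1.12 -0.15]
(0.553, 0.3166, 0.1425, 0.48) -> [-0.1  3.4  2.6] turn -0.02
```

View pics/n_side.png

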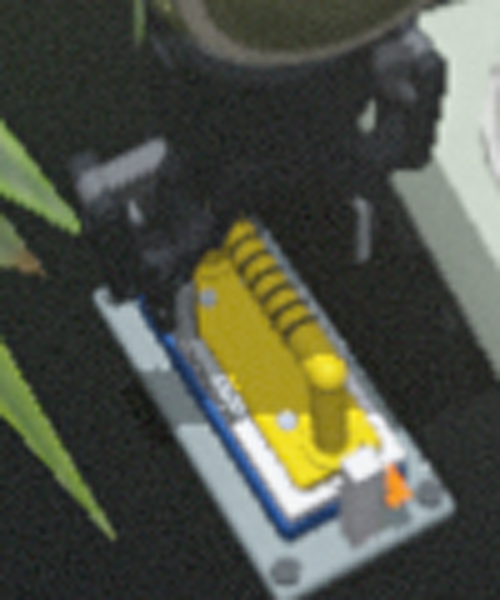

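Emit:
apply_moves(
  deltas=[
    [[0,2,2],0,0.2],
    [[0,2,2],0,-0.3],
    [[0,2,2],0,-1],
    [[0,2,2],0,-1],
    [[0,2,2],0,-1],
    [[0,2,2],0,-1],
  ],
)

```text
t: 23.1
position: [0.5536, 0.3164, 0.1431]
ee_rot: [-1.538, -0.377, 0.373]
force: [3.8, 2.7, -0.7]
grip_width: 0.0118
```

Emit:
apply_moves(
  deltas=[
    [[0.4,-0.5,0],0,-1],
    [[0.7,-1,0],0,-1],
    [[0.7,-1.5,0],0,-1],
    [[0.7,-2,0],0,-1],
    [[0.7,-2.5,0],0,-1],
    [[0.7,-3,0],0,-1],
    [[0.7,-3.5,0],0,-1],
    [[0.7,-3.5,0],0,-1],
  ],
)

```text
t: 23.9
position: [0.5537, 0.3165, 0.1454]
ee_rot: [-1.538, -0.375, 0.374]
force: [5.2, 3.6, -7.0]
grip_width: 0.0121
```

Emit:
apply_moves(
  deltas=[
    [[0,-0.5,0],0,-1],
    [[0,-1,0],0,-1],
    [[0,-1.5,0],0,-1],
    [[0,-2,0],0,-1],
    [[0,-2.5,0],0,-1],
    [[0,-3,0],0,-1],
    [[0,-3.5,0],0,-1],
    [[0,-3.5,0],0,-1],
  ],
)

```text
t: 24.7
position: [0.5537, 0.3164, 0.1483]
ee_rot: [-1.538, -0.374, 0.375]
force: [7.4, 3.7, -11.5]
grip_width: 0.0119
```

Emit:
apply_moves(
  deltas=[
    [[0.5,-0.6,0],0,-1],
    [[0.9,-1.2,0],0,-1],
    [[0.9,-1.8,0],0,-1],
    [[0.9,-2.4,0],0,-1],
    [[0.9,-3,0],0,-1],
    [[0.9,-3.5,0],0,-1],
    [[0.9,-3.5,0],0,-1],
    [[0.9,-3.5,0],0,-1],
  ],
)

```text
t: 25.5
position: [0.5539, 0.3165, 0.1508]
ee_rot: [-1.538, -0.372, 0.377]
force: [6.2, 2.9, -15.5]
grip_width: 0.0118
```

Emit:
apply_moves(
  deltas=[
    [[0,-0.6,0],0,-1],
    [[0.3,-1.2,0],0,-1],
    [[0.6,-1.8,0],0,-1],
    [[0.6,-2.2,0],0,-1],
    [[0.6,-2.2,0],0,-1],
    [[0.6,-2.2,0],0,-1],
    [[0.6,-2.2,0],0,-1],
    [[0.6,-2.2,0],0,-1],
  ],
)

```text
t: 26.3
position: [0.5539, 0.3166, 0.1523]
ee_rot: [-1.539, -0.371, 0.378]
force: [4.5, 2.3, -17.2]
grip_width: 0.0118
```

Emit:
apply_moves(
  deltas=[
    [[0,0,0],0,-1],
    [[0,0,0],0,-1],
    [[0,0,0],0,-1],
    [[0,0,0],0,-1],
    [[0,0,0],0,-1],
    [[0,0,0],0,-1],
    [[0,0,0],0,-1],
    [[0,0,0],0,-1],
  ],
)

```text
t: 27.1
position: [0.554, 0.3166, 0.1524]
ee_rot: [-1.539, -0.371, 0.378]
force: [4.5, 2.4, -16.9]
grip_width: 0.0118
```

Emit:
apply_moves(
  deltas=[
    [[0.2,-0.5,0],0,-1],
    [[0.4,-0.9,0],0,-1],
    [[0.4,-0.9,0],0,-1],
    [[0.4,-0.9,0],0,-1],
    [[0.4,-0.9,0],0,-1],
    [[0.4,-0.9,0],0,-1],
    [[0.4,-0.9,0],0,-1],
    [[0.4,-0.9,0],0,-1],
  ],
)

```text
t: 27.9
position: [0.5541, 0.3167, 0.1551]
ee_rot: [-1.539, -0.371, 0.378]
force: [-4.1, -4.2, -23.6]
grip_width: 0.0117
```

Emit:
apply_moves(
  deltas=[
    [[0,0,0],0,-1],
    [[0,0,0],0,-1],
    [[0,0,0],0,-1],
    [[0,0,0],0,-1],
    [[0,0,0],0,-1],
    [[0,0,0],0,-1],
    [[0,0,0],0,-1],
    [[0,0,0],0,-1],
  ],
)

```text
t: 28.7
position: [0.5541, 0.3167, 0.1552]
ee_rot: [-1.539, -0.371, 0.378]
force: [-4.3, -3.8, -22.1]
grip_width: 0.0117
```

Emit:
apply_moves(
  deltas=[
    [[0,0,0],0,-1],
    [[0,2,0],0,-1],
    [[0,4,0],0,-1],
    [[0,6,0],0,-1],
    [[0,8,0],0,-1],
    [[0,10,0],0,-1],
    [[-1,11.5,0],0,-1],
    [[-1,12,0],0,-1],
  ],
)

```text
t: 29.5
position: [0.554, 0.3166, 0.1457]
ee_rot: [-1.538, -0.374, 0.375]
force: [-7.1, -4.0, -8.2]
grip_width: 0.0119
```

Emit:
apply_moves(
  deltas=[
    [[-0.6,0.6,0],0,-1],
    [[-1.2,1.2,0],0,-1],
    [[-1.2,1.8,0],0,-1],
    [[-1.2,1.8,0],0,-1],
    [[-1.2,1.8,0],0,-1],
  ],
)

```text
t: 30.0
position: [0.5537, 0.3165, 0.1435]
ee_rot: [-1.538, -0.376, 0.373]
force: [-2.7, -0.4, -3.2]
grip_width: 0.0117
```

Emit:
apply_moves(
  deltas=[
    [[0,0.3,0],0,-1],
    [[0,0.3,0],0,-0.6],
    [[0,0.3,0],0,-0.2],
    [[0,0.3,0],0,0.2],
    [[0,0.3,0],0,0.5],
    [[0,0.3,0],0,0.5],
  ],
)

```text
t: 30.6
position: [0.5534, 0.3162, 0.1423]
ee_rot: [-1.538, -0.375, 0.374]
force: [-0.3, 0.1, -0.7]
grip_width: 0.0641
```

Emit:
apply_moves(
  deltas=[
    [[0,-15,0],0,0.5],
    [[0,-40,0],0,0.5],
    [[0,-75,0],0,0.5],
    [[-15,-100,0],0,0.5],
    [[-45,-120,-5],0,0.5],
    [[-80,-135,-20],0,0.5],
    [[-115,-145,-55],0,0.5],
    [[-130,-150,-95],0,0.5],
  ],
)

```text
t: 31.4
position: [0.4797, 0.1713, 0.2946]
ee_rot: [-1.538, -0.378, 0.374]
force: [2.0, 0.2, -0.4]
grip_width: 0.064
```

```bash
cat > ptr.py <<'E'
from ov import *
P=dict(H1=(.5538,.3166,.48),H2=(.545,.0940,-.08),H3=(.5596,-.3258,-.165))
def go(tag):
    S=env.grab_frame('side');T=env.grab_frame('top')
    cv2.imwrite(f'pics/{tag}_side.png',S[:,:,::-1]);cv2.imwrite(f'pics/{tag}_top.png',T[:,:,::-1])
    out=[]
    for k,p in P.items():
        c,s=np.cos(p[2]),np.sin(p[2]); pt=np.array([p[0]-.013*c-.067*s,p[1]-.013*s+.067*c,.034])
        for n,im in(('side',S),('top',T)):
            q=proj(n,pt)[0]; u,v=np.round(q).astype(int)
            h=cv2.cvtColor(im,cv2.COLOR_RGB2HSV).astype(int); m=(abs(h[...,0]-12)<7)&(h[...,1]>140)&(h[...,2]>120)
            mm=m[v-12:v+10,u-8:u+9]; r,cc=np.nonzero(mm)
            print(k,n,'pred rest',np.round(q,1),'orange n',len(r),'centroid',np.round([u-8+cc.mean(),v-12+r.mean()],2) if len(r) else None,
              'pred at 0,6,9,12:',[np.round(proj(n,pt+[0,0,d])[0],1).tolist() for d in(.006,.009,.012)])
        q=np.round(proj('side',pt)[0]).astype(int); out.append(cv2.resize(S[q[1]-16:q[1]+12,q[0]-14:q[0]+14],None,fx=9,fy=9,interpolation=cv2.INTER_NEAREST))
    cv2.imwrite(f'pics/{tag}_p.png',np.hstack(out)[:,:,::-1])
E
python3 -c "
import ptr; ptr.go('o')
from plan import *
plan([])"
```

```text
H1 side pred rest [356.3 416.2] orange n 22 centroid [358.41 413.41] pred at 0,6,9,12: [[356.4, 414.5], [356.4, 413.7], [356.5, 412.8]]
H1 top pred rest [157.1 275.4] orange n 0 centroid None pred at 0,6,9,12: [[156.3, 275.4], [155.9, 275.4], [155.5, 275.3]]
H2 side pred rest [338.8 326.1] orange n 18 centroid [337.67 326.72] pred at 0,6,9,12: [[338.8, 324.3], [338.8, 323.4], [338.8, 322.5]]
H2 top pred rest [240.7 263.7] orange n 10 centroid [239.6 262.9] pred at 0,6,9,12: [[240.3, 263.6], [240.1, 263.5], [239.9, 263.5]]
H3 side pred rest [327.1 206.4] orange n 9 centroid [326. 204.] pred at 0,6,9,12: [[327.1, 204.7], [327.1, 203.8], [327.1, 202.9]]
H3 top pred rest [410.8 252.4] orange n 6 centroid [411.67 252.33] pred at 0,6,9,12: [[411.3, 252.3], [411.6, 252.2], [411.8, 252.1]]
t 31.5 pos [0.4819 0.1686 0.2945] yaw 0.4733 F [0.1 0.1 0. ] w 0.0641 tilt [ 0.0035 -0.0006] q [ 0.11  0.29  1.56 -0.    1.29 -0.37]
```

View pics/o_p.png

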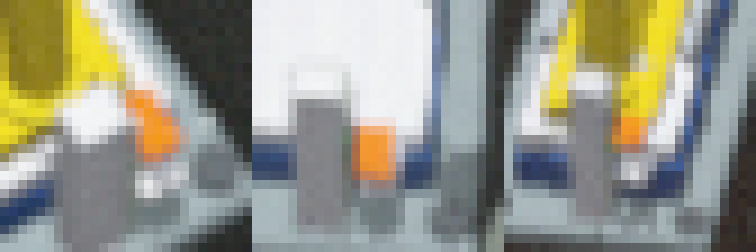

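View pics/o_side.png

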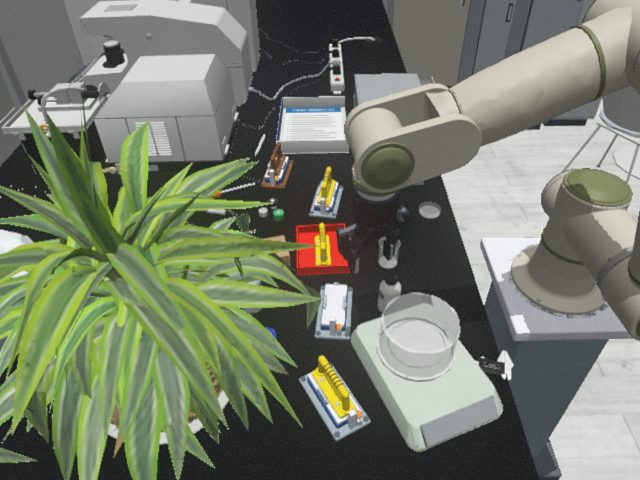

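```bash
python3 - <<'E'
from h import *
a=cv2.imread('pics/side0.png')[:,:,::-1]; bs=[env.grab_frame('side') for _ in range(4)]+[cv2.imread('pics/o_side.png')[:,:,::-1]]
b=np.mean(bs,0)
def cen(im,box):
    x0,y0,x1,y1=box; p=im[y0:y1,x0:x1].astype(float); 
    h=cv2.cvtColor(p.astype(np.float32)/255,cv2.COLOR_RGB2HSV)
    w=np.exp(-((h[...,0]-24)/8)**2)*h[...,1]*(h[...,2]>.5)*(h[...,1]>.4)
    Y,X=np.mgrid[y0:y1,x0:x1]; return (w*X).sum()/w.sum(),(w*Y).sum()/w.sum(),w.sum()
for k,box,P in(('H1',(350,406,366,424),(.5538,.3166,.48)),('H3',(320,198,334,212),(.5596,-.3258,-.165)),('H2',(332,318,346,334),(.545,.094,-.08))):
    c0,c1=cen(a,box),cen(b,box)
    c,s=np.cos(P[2]),np.sin(P[2]); pt=np.array([P[0]-.013*c-.067*s,P[1]-.013*s+.067*c,.034])
    px=(proj('side',pt)-proj('side',pt+[0,0,.01]))[0][1]/10
    print(k,np.round(c0,2),np.round(c1,2),'rise mm',round((c0[1]-c1[1])/px,2))
o=lambda im:cv2.resize(np.asarray(im,np.uint8)[400:430,340:375],None,fx=11,fy=11,interpolation=cv2.INTER_NEAREST)
cv2.imwrite('pics/q.png',np.hstack([o(a),o(b)])[:,:,::-1])
E
```

```text
H1 [358.41 416.92  10.57] [358.42 413.69  10.83] rise mm 11.49
H3 [326.39 207.16   5.31] [326.17 204.16   3.05] rise mm 10.41
H2 [338.05 327.31  10.1 ] [337.99 326.82  11.21] rise mm 1.63
```

View pics/q.png

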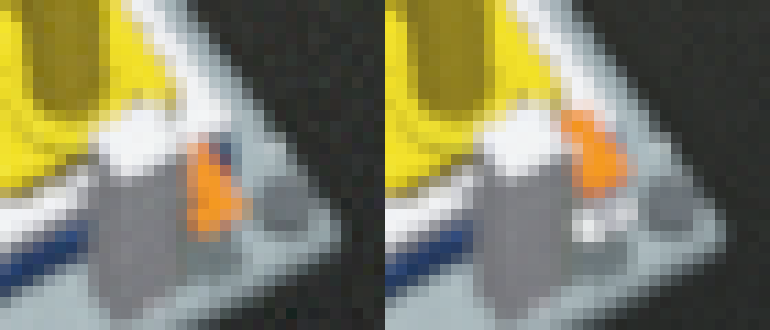

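View pics/o_top.png

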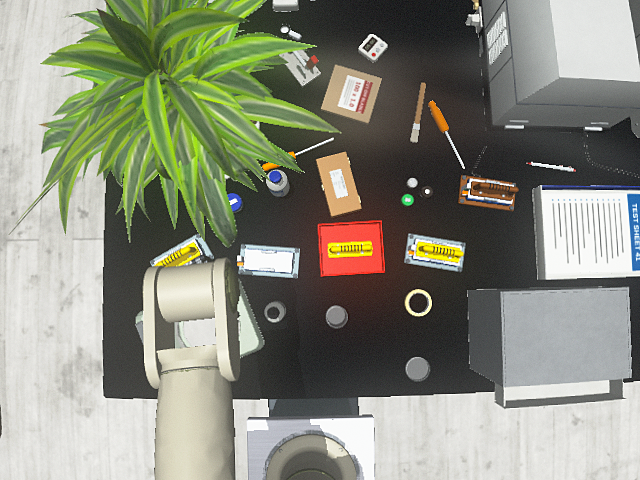

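```bash
python3 - <<'E'
from h import *
a=cv2.imread('pics/side0.png')[:,:,::-1]; S=env.grab_frame('side')
for k,b in (('H1',(300,345,375,445)),('H3',(305,160,345,220)),('bottles',(375,232,405,312)),('lube/jar',(255,320,280,350))):
    x0,y0,x1,y1=b; print(k,round(float(np.abs(a[y0:y1,x0:x1].astype(int)-S[y0:y1,x0:x1]).mean()),2))
p,c=fit({'side':yellow(S)},HB,(.573,-.11,.04),.005); print('tray handle',np.round(p,4),round(c,2))
save('side','pics/r.png',(270,150,420,330),4,S)
E
```

```text
H1 3.48
H3 3.56
bottles 15.27
lube/jar 2.63
tray handle [ 0.5724 -0.1116  0.0297] 0.21
```

View pics/r.png

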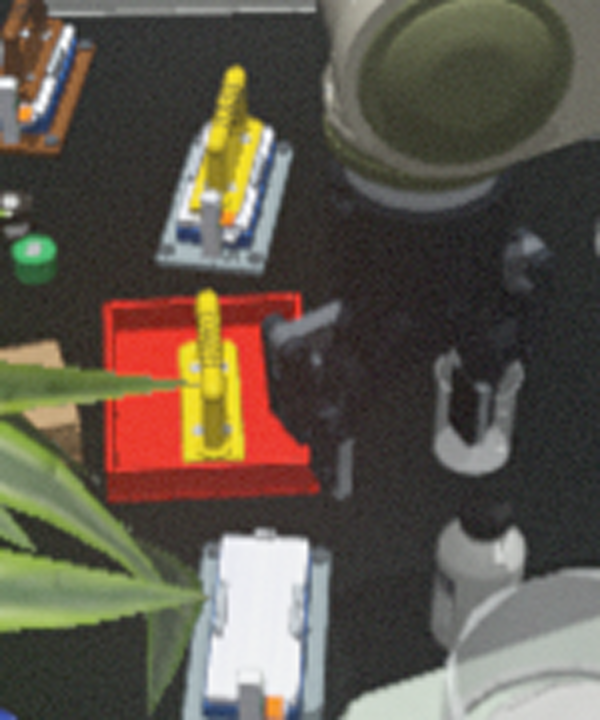

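```bash
python3 -c "
from cell import env
s=env.sense();print(s['t'],s['force']); print(env.sign_off())"
```

```text
31.75 [ 0.46701519 -0.05580269 -0.11682416]
the job is handed in; nothing more can be done
None
```

I tested all three handles and handed the job in at about 32 s. Two held and are back down on their stands. The third let go and stands upright in the red tray.

- **Right handle (top view, column 435):** it held at about 18.3 N for over a second. The pointer rose about 9.3 mm going by the force and 10.4 mm going by the picture, so it is in the green band.
- **Middle handle (column 268):** it let go at about 9 N. I put it down near the middle of the tray, and the last pictures show it standing upright.
- **Left handle (column 180):** it held. I held about 17 N for 0.8 s, then raised the pull slightly for a closer 18 N, and the arm jumped. Readings were then 22–23.6 N for about a second. The pointer rose about 11.5 mm by the picture and 11.7 mm by the settled force. That is inside the 6–12 mm band, but above its middle, and the margin is smaller than my measurement is sure of.

The last pictures show the two good handles on their stands, and the gripper is clear of everything. The bottles, beaker and jar stand where they were. The arm partly covered the beaker and the black-capped bottle in the last side picture, so the image comparison said nothing useful about those two. I judged them by eye. While working next to the plant I saw no contact force in the readings, but the wrist overlapped some leaf tips in the pictures.

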